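# Set up the crank-up pastry stand

### The job

Get the crank-up display stand ready for the market: first swing its yellow stabiliser leg out until it is fully home against its end stop, then, with the tray still down, set every pastry carton that is on the table flat in the tray, lid up and not stacked. Only then unfold the red crank handle until it stands upright, wind the tray clockwise all the way up to its stop, and fold the handle down flat again out of the customers' way. Leave the leg out, the cartons in the tray and everything else on the table where it is.

Things in the scene. Friction and masses are not known exactly. Their poses are not given: they have to be found in the camera images.
- lift: Crank-up display stand, fixed to the table: dark base plate 150 x 370 x 12 mm, grey mast under the tray and a grey gear tower (60 x 60 mm, top at 150 mm). Origin on the table under the tray's centre; its y axis runs from the tray to the tower (tower axis at y = 165 mm), its z is up, its x points away from the front. It stands at a different place and yaw each time.
- tray_floor (a point): Centre of the upper face of the aluminium tray's floor, axes parallel to the stand's. Inside 230 mm along x, 170 mm along y, with a rim 10 mm high and 5 mm thick. 72 mm above the table when the crank reads 0, 152 mm at the top.
- crank (a joint): Crank turned about the tower's vertical axis, rad: 0 is the bottom, 12.57 (two turns clockwise seen from above) is the hard stop at the top; the tray rises 6.37 mm per rad and stays where it is left. Starts between 0 and 1.5. At 0 and at 12.57 the crank arm points from the axis to the stand's -x (front). Turning takes about 0.2 to 0.35 N m (4 to 6 N at the grip); the arm is 14 mm wide, 8 mm thick, its top 169 mm above the table.
- crank_axis (a point): Point on the crank's vertical turning axis, 180 mm above the table, level with the hinge of the handle.
- handle (a joint): Hinge of the folding red crank handle, rad: 0 folded flat along the crank arm, pointing inward over the axis; 1.57 standing straight up (working position); hard stop at 1.60. Stiff hinge (0.1 N m), stays where it is left. Starts between 0 and 0.25. The hinge axis is level and square to the crank arm.
- handle_hinge (a point): Hinge of the handle, at the outer end of the crank arm, 55 mm from the crank's axis and 180 mm above the table.
- handle_tip (a point): Free end of the handle, on its centre line, 75 mm from the hinge. The red grip is a round bar 20 mm in diameter from 10 to 75 mm from the hinge.
- leg (a joint): Yellow stabiliser leg turned about a vertical hinge, rad: 0 folded (pointing to the stand's front, -x); it swings clockwise seen from above, out towards the stand's +y, to the end stop at 1.70, where it is seated. Stiff hinge (0.12 N m), stays where it is left. Starts between 0 and 0.35.
- leg_hinge (a point): Hinge of the stabiliser leg, 42 mm above the table, at the stand's (0, 250 mm).
- leg_knob (a point): Centre of the top of the black upright knob near the leg's end (100 mm from the hinge): 18 mm in diameter, 42 mm tall, its top 90 mm above the table. The yellow bar below it is 22 mm wide and 12 mm thick, its top 48 mm above the table.
- carton_1: Brown pastry carton with a white lid and a golden brown sticker on top, 90 (x) x 50 (y) x 45 mm high, 110 to 210 g; origin at the centre of its underside, z up through the lid. Stands on the table beside the stand; absent in some starts.
- carton_2: Brown pastry carton with a white lid and a pink sticker on top, 90 (x) x 50 (y) x 45 mm high, 110 to 210 g; origin at the centre of its underside, z up through the lid. Stands on the table beside the stand; absent in some starts.
- carton_3: Brown pastry carton with a white lid and a blue sticker on top, 90 (x) x 50 (y) x 45 mm high, 110 to 210 g; origin at the centre of its underside, z up through the lid. Stands on the table beside the stand; absent in some starts.
- carton_4: Brown pastry carton with a white lid and a green sticker on top, 90 (x) x 50 (y) x 45 mm high, 110 to 210 g; origin at the centre of its underside, z up through the lid. Stands on the table beside the stand; absent in some starts.
- price_card_a: Blue price card on a 50 x 90 mm wooden foot, 70 mm high; bystander, leave alone. Origin at the middle of its underside.
- price_card_b: Blue price card on a 50 x 90 mm wooden foot, 70 mm high; bystander, leave alone. Origin at the middle of its underside.
- syrup_jar: Jar with red cap, 64 mm in diameter, 100 mm high; bystander, leave alone. Origin at the middle of its underside.
- water_bottle: Clear bottle with blue cap, 60 mm in diameter, 190 mm high; bystander, leave alone. Origin at the middle of its underside.
- tongs: Steel serving tongs lying flat, 230 mm long, 24 mm high; bystander, leave alone. Origin at the middle of its underside.
- napkins: Stack of napkins 110 x 110 x 50 mm; bystander, leave alone. Origin at the middle of its underside.
There are look-alikes about, which are no part of the job. Leave any black or turquoise look-alike of the carton_2 alone.

How it is judged:
By the outcome, as a careful person would: the job done as asked, in the order asked, and still so for the second after the job is handed in, with the robot touching nothing.
Of carton_1, carton_2, carton_3, carton_4 only 2 to 4 are there at a start; the rules pass over those that are not, and their reading is None.
At some moment in a run one of carton_1, carton_2, carton_3, carton_4 may be knocked a few centimetres aside while the robot is not near it.
Once in a run the grip may slacken for a moment while it holds something.
It also fails if it takes over 210 s, if anything falls off the work surface, if the arm or the gripper's body presses on something with over 40 N, if the wrist force passes 120 N, or if a joint passes its speed limit or range.

### The arm

A 6-joint arm with a two-finger parallel gripper is mounted at the origin on the work surface. World frame = base frame: x ahead of the robot, y to its left, z up, the work surface at z = 0. Lengths are in m, angles in rad, forces in N, time in s.
With the tool pointing down it reaches from about 0.35 to 0.875 m from the base axis. Payload 15.5 kg.
Tool frame: the origin (TCP) lies between the finger pads; the fingertips stand 19 mm ahead of it and the grasp point (between the pads) is the TCP; z points along the fingers, y is the direction in which the jaws open and shut (so a half turn about z gives the same grasp; the last joint's range is limited). The gripper opens to 85 mm and grips with 20 to 120 N. Pads are 22 mm wide; open, the fingers measure 114 mm over their backs; the gripper's body (76 mm by 85 mm) begins 54 mm behind the grasp point. The pads swing forward as they close: fully open they stand 13 mm farther back than shut.
Start: joints at [-1.29, 0.494, 1.345, -0, 1.302, -0.096], TCP at [0.23, -0.581, 0.25] pointing down, gripper open.
Joint ranges: [-2.91, 2.91], [-0.82, 2.16], [0.22, 2.67], [-1.22, 4.37], [0.12, 2.79], [-3.08, 3.08]. Speed limits (rad/s): [1.89, 1.89, 2.57, 3.01, 3.01, 3.01].

### API

Orientations are given as a rotation vector (axis times angle).
In Python, from rig import get_obs, camera, hand_in gives the robot as it stands.
- The arm moves only by the tool arm_command, never from a script. Its argument "steps" is a list that holds one entry, the list of rows, each a list of 5 numbers: the closure, from -1 (fully open) to 1 (shut), then the shift along the tool's x, y, z in mm, then the turn about the tool's z in degrees. A call has 1 to 10 rows; each row shifts and turns the commanded pose from where the row before left it, along the tool's axes as they then stand; what a row does not reach is not made up. A row lasts 1/12 s, in which the tool goes at most 41.7 mm and 7.16 degrees, less where a joint would pass 70% of its speed; a pose out of reach is approached as far as the arm can. A call is refused whole if a number of a shift passes 41.7 or a number of a turn 7.16, either way. A call with a gripper value outside its range is refused whole. The fingers move at their own pace and stop on an object; "force" is the grip in N (left out, the last holds). Time passes only in rows, so rows that do not move let the fingers close. It gives the time, the measured TCP pose, the force and the opening at its end, in the units of the state.
- get_obs(): the state, without advancing time (a new reading comes with each control period).
- camera(name): name is "scene" or "top" or "wrist"; returns a dict with "frame" (480x640x3 uint8, red, green, blue), "z_map" (480x640 float32, m along the optical axis (not along the pixel's ray), 0 where there is no reading), "fx", "fy", "cx", "cy" (pixels), "rvec" (rotation vector, rad) and "tvec" (3), from world to camera coordinates, as OpenCV has them; the wrist camera has in their place "T_tool_cam" (4x4, takes a point from camera to tool coordinates, whose origin is the TCP and whose axes are the flange's). Camera axes: x right, y down, z forward; pixel columns grow to the right and rows downward; lengths in m; the calibration is good to about 2 mm. A picture is of the moment at which its call begins: read the wrist's pose just before it.
- hand_in(): hands the job in, once; it reports no verdict.
The state is a dict: "clock": time; "joints": joint angles; "qd": joint speeds; "tau": joint torques, N m; "eef_pos": TCP position; "eef_rot": TCP orientation; "wrist_force": force on the tool from outside, world axes, zero at the start; "wrist_torque": the same for the moment, N m; "gripper_width": finger opening in m.
Only numpy, scipy, OpenCV 4.12 (cv2) and the standard library are available. Lean on these libraries where they do the work, as an engineer would, in place of code of your own. Each camera call takes 0.05 s, during which the arm holds its last target. There are 200 camera calls.

## Working session

There is one attempt and no reset: what is moved stays moved. The work goes in short steps, Python scripts to look and compute and a tool call to move; the robot and the scene stay as the last step left them, time stands still between calls to the robot, and variables do not carry over. Pictures are saved under pics/ and viewed, about 12 in all and at most 16, crops included, and the job is handed in when it is done.

Besides the shell and the picture viewer there is one more tool, called after ">>>" in YAML: its name, and indented under it one key for each argument. arm_command: Moves the arm, as the interface text tells. Its arguments: {"type":"object","properties":{"steps":{"type":"array"},"force":{"type":"number"}},"required":["steps"]}

```bash
mkdir -p pics; ls; cat > h.py <<'E'
import numpy as np, cv2
from rig import get_obs, camera
R=lambda v: cv2.Rodrigues(np.array(v,float))[0]
def cam(name):
    o=get_obs(); c=camera(name)
    if name=='wrist':
        T=np.eye(4);T[:3,:3]=R(o['eef_rot']);T[:3,3]=o['eef_pos'];T=T@np.array(c['T_tool_cam'])
    else:
        T=np.eye(4);T[:3,:3]=R(c['rvec']).T;T[:3,3]=-R(c['rvec']).T@np.array(c['tvec']).ravel()
    c['T']=T; return c
def save(c,n): cv2.imwrite('pics/'+n+'.png',c['frame'][:,:,::-1])
def cloud(c):
    v,u=np.mgrid[0:480,0:640];z=c['z_map']
    p=np.stack([(u-c['cx'])/c['fx']*z,(v-c['cy'])/c['fy']*z,z],-1)
    w=p@c['T'][:3,:3].T+c['T'][:3,3]; w[z==0]=np.nan; return w
def ray(c,u,v,h):
    d=c['T'][:3,:3]@np.array([(u-c['cx'])/c['fx'],(v-c['cy'])/c['fy'],1]);o=c['T'][:3,3]
    return o+d*(h-o[2])/d[2]
E
python3 - <<'E'
from h import *
print(get_obs())
for n in('scene','top'):
    c=cam(n);save(c,n+'0');np.save(n+'0.npy',cloud(c));print(n,c['T'].round(3),c['fx'])
E
```

```text
pics
{'clock': 0.0, 'joints': array([-1.28946622e+00,  4.94190300e-01,  1.34613507e+00,  2.67548729e-05,
        1.30251960e+00, -9.55338384e-02]), 'qd': array([ 0.00014088, -0.00075871, -0.00098617,  0.00204503,  0.00099969,
       -0.00162653]), 'tau': array([ 3.53048970e-03, -8.82146716e+01, -3.83861589e+01,  1.57796326e-04,
        1.00806163e-02,  3.91663355e-05]), 'eef_pos': array([ 0.22989885, -0.58081087,  0.24969449]), 'eef_rot': array([-3.08475873e+00, -5.88234546e-01,  1.42082595e-04]), 'wrist_force': array([-0.37127674, -0.49384947,  0.16382041]), 'wrist_torque': array([0.04535869, 0.021746  , 0.01756702]), 'gripper_width': 0.08512509591778257}
scene [[-0.805  0.407 -0.432  1.124]
 [ 0.593  0.53  -0.606  0.672]
 [-0.018 -0.744 -0.668  1.029]
 [ 0.     0.     0.     1.   ]] 498.33747021440917
top [[-0.015 -0.996  0.093  0.442]
 [-1.     0.014 -0.004 -0.121]
 [ 0.002 -0.093 -0.996  1.526]
 [ 0.     0.     0.     1.   ]] 605.7381750004005
```

View pics/top0.png

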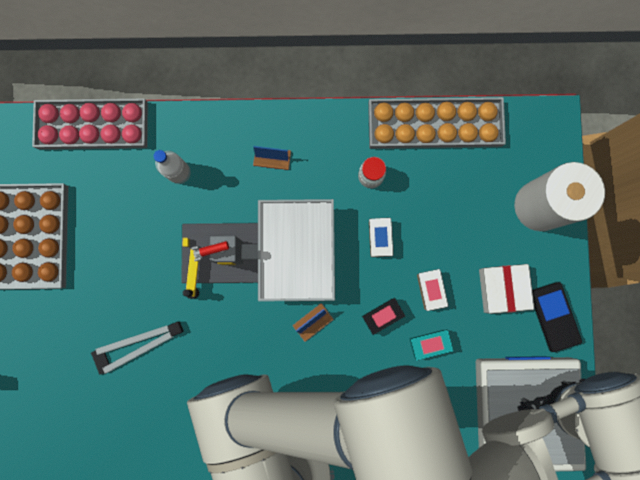

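View pics/scene0.png

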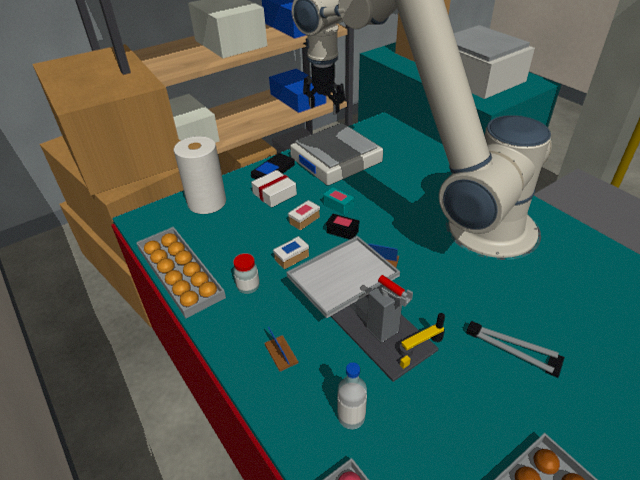

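The top view shows the stand with its tray at about (297,250), the tower at (222,248), the red handle at (212,248) and the yellow leg at (190,270). The white-lidded cartons are blue at (381,237) and pink at (433,290). The black (384,316) and turquoise (432,345) ones are look-alikes. The scene view shows no golden brown or green carton.

```bash
python3 - <<'E'
from h import *
w=np.load('top0.npy'); im=cv2.imread('pics/top0.png'); hsv=cv2.cvtColor(im,cv2.COLOR_BGR2HSV)
H,S,V=hsv[...,0].astype(int),hsv[...,1],hsv[...,2]
def box(m): 
    p=w[m&np.isfinite(w[...,2])]; r=cv2.minAreaRect(p[:,:2].astype(np.float32)); return r,np.median(p[:,2]).round(4),len(p)
u=np.arange(640)[None,:];v=np.arange(480)[:,None]
reg=lambda a,b,c,d:(u>=a)&(u<c)&(v>=b)&(v<d)
print('table',np.nanmedian(w[360:380,200:300,2]))
m=reg(240,190,345,310)&(w[...,2]>0.055)&(w[...,2]<0.13);
print('tray',box(m)); 
print('floor z',np.nanmedian(w[220:280,280:320,2]))
for n,a in dict(blue=(360,210,402,265),pink=(410,262,455,318),black=(358,292,410,340),turq=(403,325,460,365)).items():
    m=reg(*a)&(w[...,2]>0.035)&(w[...,2]<.06);print(n,box(m),w[m].mean(0))
m=reg(175,225,205,300)&(S>150)&(V>100)&(H>20)&(H<33);print('yellow',box(m))
m=reg(180,280,205,300)&(w[...,2]>0.075);print('knob',box(m))
m=reg(180,235,240,265)&(S>150)&((H<6)|(H>174))&(V>80);print('red',box(m),w[m][:,2].min(),w[m][:,2].max())
m=reg(180,220,250,280)&(w[...,2]>0.14);print('tower',box(m))
m=reg(175,215,255,290)&(w[...,2]>0.005)&(w[...,2]<.02);print('base',box(m))
for n,a in dict(pca=(245,140,300,175),pcb=(290,300,335,345),bottle=(145,140,195,190),jar=(355,150,390,192),tongs=(85,315,195,380),napk=(475,260,540,320)).items():
    m=reg(*a)&(w[...,2]>0.012);print(n,box(m),w[m][:,2].max())
z=cv2.resize(im[170:380,170:470],None,fx=2.6,fy=2.6,interpolation=cv2.INTER_CUBIC);cv2.imwrite('pics/crop0.png',z)
E
```

```text
table 4.5945408603143e-05
tray (((0.5416269898414612, -0.036755457520484924), (0.22580568492412567, 0.26389193534851074), 89.12348175048828), np.float64(0.0805), 7600)
floor z 0.07999645701038505
blue (((0.5839173197746277, -0.2676132619380951), (0.09296798706054688, 0.05296604335308075), 1.7276573181152344), np.float64(0.0443), 797) [ 0.58343599 -0.26721129  0.04423913]
pink (((0.452446848154068, -0.39154887199401855), (0.0918351262807846, 0.05322299897670746), 10.33400821685791), np.float64(0.0442), 817) [ 0.45204978 -0.39124653  0.04416307]
black (((0.39026114344596863, -0.26960229873657227), (0.05243584141135216, 0.09193923324346542), 29.320764541625977), np.float64(0.0442), 823) [ 0.39026348 -0.26929158  0.04426846]
turq (((0.3198976516723633, -0.3849710524082184), (0.052576612681150436, 0.09366801381111145), 13.273782730102539), np.float64(0.0442), 843) [ 0.31965971 -0.38402673  0.04403705]
yellow (((0.5171117782592773, 0.19654567539691925), (0.14549273252487183, 0.033997826278209686), 8.257121086120605), np.float64(0.0469), 366)
knob (((0.4536111354827881, 0.2007952332496643),
[... 805 characters left out ...]
273078918457), np.float64(0.0399), 227) 0.07291701998540279
bottle (((0.7797913551330566, 0.2750800848007202), (0.1437554806470871, 0.05986398831009865), 60.456871032714844), np.float64(0.1239), 838) 0.19686781179760748
jar (((0.7409070134162903, -0.24696451425552368), (0.05963044613599777, 0.06030141934752464), 6.443893909454346), np.float64(0.0973), 647) 0.10763881748179571
tongs (((0.32963407039642334, 0.33531177043914795), (0.06288686394691467, 0.2290744185447693), 23.619352340698242), np.float64(0.0155), 817) 0.03297700597232067
napk (((0.44062718749046326, -0.5890648365020752), (0.13714328408241272, 0.14276114106178284), 2.506559133529663), np.float64(0.049), 2409) 0.059847452017448344
```

View pics/crop0.png

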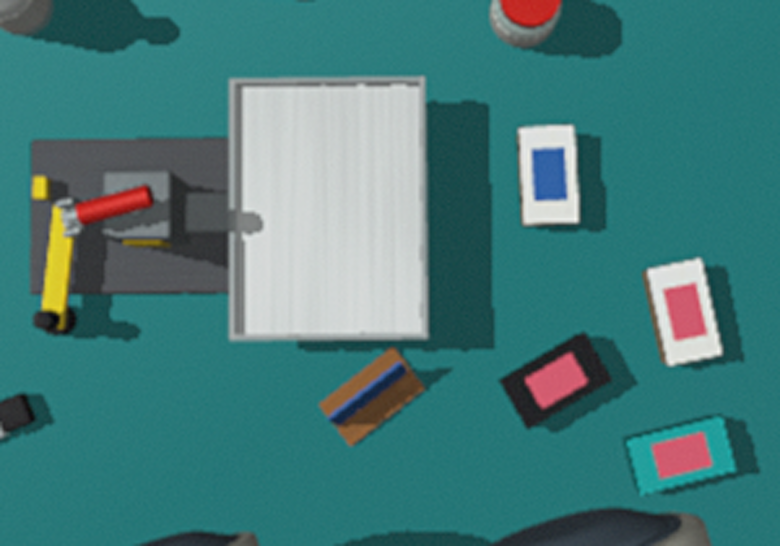

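```bash
cat >> h.py <<'E'
def to(x,y,z,psi=None):
    """print tool-frame shift (mm) and turn (deg) from present pose; psi = bearing of tool x"""
    o=get_obs();M=R(o['eef_rot']);d=M.T@(np.array([x,y,z])-o['eef_pos'])*1e3
    p=np.degrees(np.arctan2(M[1,0],M[0,0]))
    print('to shift',d.round(1),'psi',p.round(1),'turn',None if psi is None else round((p-psi+180)%360-180,1),'q6',np.degrees(o['joints'][5]).round(1),'t',round(o['clock'],2))
E
python3 - <<'E'
from h import *
w=np.load('top0.npy'); im=cv2.imread('pics/top0.png');hsv=cv2.cvtColor(im,cv2.COLOR_BGR2HSV)
x,y,z=w[...,0],w[...,1],w[...,2]
m=(z>.074)&(z<.1)&(y<.065)&(y>-.16)&(x>.40)&(x<.70)
m=cv2.morphologyEx(m.astype(np.uint8),cv2.MORPH_OPEN,np.ones((7,7)))>0
p=w[m];print(cv2.minAreaRect(p[:,:2].astype(np.float32)),[np.percentile(p[:,i],[.5,99.5]).round(4) for i in(0,1)])
m=(z>.14)&(z<.156)&(y>.05)&(y<.2)&(x>.45)&(x<.65);p=w[m];print('towertop',cv2.minAreaRect(p[:,:2].astype(np.float32)),len(p))
S=hsv[...,1];H=hsv[...,0]
m=(z>.17)&(z<.23)&(y>.05)&(y<.2)&(x>.45)&(x<.65)&(S>150)&((H<8)|(H>172));p=w[m]
print('red',len(p));c=p.mean(0);U,s,V=np.linalg.svd(p-c);print(c,V[0],((p-c)@V[0]).min(),((p-c)@V[0]).max())
m=(z>.04)&(z<.052)&(S>150)&(H>20)&(H<33)&(y>.17)&(y<.24);p=w[m];c=p.mean(0);U,s,V=np.linalg.svd(p[:,:2]-c[:2]);print('leg',c,V[0],len(p))
to(.4536,.2008,.2,180)
E
```

```text
((0.5524171590805054, -0.06041266769170761), (0.17902176082134247, 0.24021238088607788), 89.88484954833984) [array([0.4334, 0.6706]), array([-0.149 ,  0.0285])]
towertop ((0.5522497892379761, 0.10494633764028549), (0.06051771715283394, 0.06035007908940315), 89.61768341064453) 519
red 225
[0.54757269 0.11630095 0.19366564] [-0.23004269  0.96223826 -0.14552628] -0.031954506632681595 0.03302006032134197
leg [0.49903218 0.19470815 0.04692632] [-0.99996904  0.00786925] 276
to shift [ 495.6 -644.5   50.5] psi 21.6 turn -158.4 q6 -5.5 t 0.1
```

>>> arm_command:
  steps:
    - [[-1, 20.6, -26.8, 0, 0], [-1, 20.6, -26.8, 0, 0], [-1, 20.6, -26.8, 0, 0], [-1, 20.6, -26.8, 0, 0], [-1, 20.6, -26.8, 0, 0], [-1, 20.6, -26.8, 0, 0], [-1, 20.6, -26.8, 0, 0], [-1, 20.6, -26.8, 0, 0]]
  force: 30

```text
clock: 0.77
eef_pos: [0.3043, -0.3195, 0.2501]
eef_rot: [-3.086, -0.588, 0.0]
wrist_force: [0.5, 0.1, -0.3]
gripper_width: 0.0853
```

>>> arm_command:
  steps:
    - [[-1, 20.6, -26.8, 0, 0], [-1, 20.6, -26.8, 0, 0], [-1, 20.6, -26.8, 0, 0], [-1, 20.6, -26.8, 0, 0], [-1, 20.6, -26.8, 0, 0], [-1, 20.6, -26.8, 0, 0], [-1, 20.6, -26.8, 0, 0], [-1, 20.6, -26.8, 0, 0]]

```text
clock: 1.43
eef_pos: [0.3787, -0.0595, 0.2503]
eef_rot: [-3.086, -0.588, -0.0]
wrist_force: [0.9, -0.9, 0.3]
gripper_width: 0.0852
```

>>> arm_command:
  steps:
    - [[-1, 20.6, -26.8, 0, 0], [-1, 20.6, -26.8, 0, 0], [-1, 20.6, -26.8, 0, 0], [-1, 20.6, -26.8, 0, 0], [-1, 20.6, -26.8, 0, 0], [-1, 20.6, -26.8, 0, 0], [-1, 20.6, -26.8, 0, 0], [-1, 20.6, -26.8, 0, 0]]

```text
clock: 2.1
eef_pos: [0.453, 0.2007, 0.2501]
eef_rot: [3.086, 0.589, -0.001]
wrist_force: [0.9, -1.0, 0.6]
gripper_width: 0.0857
```

>>> arm_command:
  steps:
    - [[-1, 0, 0, 0, -7.16], [-1, 0, 0, 0, -7.16], [-1, 0, 0, 0, -7.16], [-1, 0, 0, 0, -7.16], [-1, 0, 0, 0, -7.16], [-1, 0, 0, 0, -7.16], [-1, 0, 0, 0, -7.16], [-1, 0, 0, 0, -7.16], [-1, 0, 0, 0, -7.16], [-1, 0, 0, 0, -7.16]]

```text
clock: 2.93
eef_pos: [0.4528, 0.1988, 0.2501]
eef_rot: [-2.152, -2.289, 0.001]
wrist_force: [-0.4, -0.6, 0.0]
gripper_width: 0.0853
```

>>> arm_command:
  steps:
    - [[-1, 0, 0, 0, -7.16], [-1, 0, 0, 0, -7.16], [-1, 0, 0, 0, -7.16], [-1, 0, 0, 0, -7.16], [-1, 0, 0, 0, -7.16], [-1, 0, 0, 0, -7.16], [-1, 0, 0, 0, -7.16], [-1, 0, 0, 0, -7.16], [-1, 0, 0, 0, -7.16], [-1, 0, 0, 0, -7.16]]

```text
clock: 3.77
eef_pos: [0.4529, 0.1988, 0.2501]
eef_rot: [-0.406, -3.115, 0.0]
wrist_force: [0.6, 0.9, 0.2]
gripper_width: 0.0855
```

>>> arm_command:
  steps:
    - [[-1, 0, 0, 0, -7.16], [-1, 0, 0, 0, -7.16], [-1, 0, 0, 0, 0], [-1, 0, 0, 0, 0]]

```text
clock: 4.1
eef_pos: [0.4529, 0.1988, 0.2501]
eef_rot: [-0.031, -3.141, 0.0]
wrist_force: [-1.1, -0.1, 0.2]
gripper_width: 0.0854
```

```bash
python3 - <<'E'
from h import *
o=get_obs();to(.453,.1996,.11,180);print(o['wrist_force'].round(1))
c=cam('wrist');save(c,'w1');w=cloud(c);x,y,z=w[...,0],w[...,1],w[...,2]
m=(z>.082)&(z<.096)&(abs(x-.453)<.04)&(abs(y-.2)<.04);p=w[m];print('knob',len(p),p.mean(0) if len(p) else'', cv2.minAreaRect(p[:,:2].astype(np.float32)) if len(p) else'')
c=cam('top');save(c,'top1')
E
```

```text
to shift [-1.000e-01  8.000e-01  1.401e+02] psi 178.9 turn -1.1 q6 -72.1 t 4.1
[-1.1 -0.1  0.2]
knob 376 [0.45148901 0.19697876 0.09063438] ((0.45234283804893494, 0.19702677428722382), (0.01681281067430973, 0.0175254475325346), 89.09870147705078)
```

View pics/top1.png

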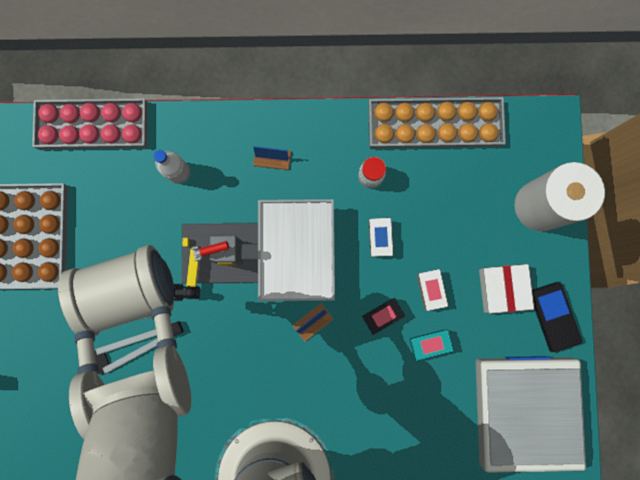

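The top view with the arm moved confirms there are only two real cartons, blue and pink. The leg knob is under the gripper, so I go down, cage it and swing it.

>>> arm_command:
  steps:
    - [[-1, 0, -1.5, 35, 4], [-1, 0, 0, 35, 0], [-1, 0, 0, 35, 0], [-1, 0, 0, 35, 0], [-1, 0, 0, 35, 0], [0.45, 0, 0, 0, 0], [0.45, 0, 0, 0, 0], [0.45, 0, 0, 0, 0], [0.45, 0, 0, 0, 0], [0.45, 0, 0, 0, 0]]
  force: 25

```text
clock: 5.03
eef_pos: [0.4541, 0.1977, 0.0772]
eef_rot: [0.135, 3.135, 0.002]
wrist_force: [-0.8, -0.9, -0.7]
gripper_width: 0.0254
```

>>> arm_command:
  steps:
    - [[0.45, -0.55, 10.45, 0, 6], [0.45, -0.55, 10.45, 0, 6], [0.45, -0.55, 10.45, 0, 6], [0.45, -0.55, 10.45, 0, 6], [0.45, 0, 0, 0, 0]]

```text
clock: 5.45
eef_pos: [0.4666, 0.2386, 0.0768]
eef_rot: [0.791, 3.037, 0.003]
wrist_force: [0.3, -0.8, 0.1]
gripper_width: 0.0236
```

```bash
python3 - <<'E'
from h import *
o=get_obs();d=o['eef_pos'][:2]-[.5524,.1896];print(np.hypot(*d),np.arctan2(d[1],-d[0]),o['wrist_force'].round(1));to(.5524,.1896,.075)
E
```

```text
0.09879545554610114 0.5193702987804778 [ 0.3 -0.8  0.1]
to shift [-98.8  -1.    2. ] psi 150.8 turn None q6 -40.3 t 5.45
```

>>> arm_command:
  steps:
    - [[0.45, -0.5, 10.45, 0, 6], [0.45, -0.5, 10.45, 0, 6], [0.45, -0.5, 10.45, 0, 6], [0.45, -0.5, 10.45, 0, 6], [0.45, -0.5, 10.45, 0, 6], [0.45, -0.5, 10.45, 0, 6], [0.45, -0.5, 10.45, 0, 6], [0.45, -0.5, 10.45, 0, 6], [0.45, -0.5, 10.45, 0, 6], [0.45, -0.5, 10.45, 0, 6]]

```text
clock: 6.28
eef_pos: [0.5506, 0.2889, 0.0762]
eef_rot: [2.201, 2.242, 0.001]
wrist_force: [-1.4, -0.6, -0.3]
gripper_width: 0.0236
```

>>> arm_command:
  steps:
    - [[0.45, -0.5, 7, 0, 4], [0.45, 0, 2, 0, 0], [0.45, 0, 1, 0, 0], [0.45, 0, 0, 0, 0], [0.45, 0, 0, 0, 0]]

```text
clock: 6.7
eef_pos: [0.5601, 0.2884, 0.0756]
eef_rot: [2.274, 2.168, -0.0]
wrist_force: [0.0, -0.2, -0.1]
gripper_width: 0.0236
```

```bash
python3 - <<'E'
from h import *
o=get_obs();d=o['eef_pos'][:2]-[.5524,.1896];print(np.hypot(*d),np.arctan2(d[1],-d[0]),o['wrist_force'].round(1));to(.5524,.1896,.075)
E
```

```text
0.09910589204951714 1.6481091408347281 [ 0.  -0.2 -0.1]
to shift [-99.1  -2.9   0.6] psi 87.3 turn None q6 24.5 t 6.7
```

>>> arm_command:
  steps:
    - [[0.45, -0.5, 4, 0, 2], [0.45, -0.5, 3, 0, 2], [0.45, 0, 2, 0, 0], [0.45, 0, 1, 0, 0], [0.45, 0, 0, 0, 0]]

```text
clock: 7.12
eef_pos: [0.5684, 0.287, 0.0752]
eef_rot: [-2.346, -2.086, 0.004]
wrist_force: [-10.4, 3.8, 6.7]
gripper_width: 0.0234
```

>>> arm_command:
  steps:
    - [[0.45, 0, 1, 0, 0], [0.45, 0, 1, 0, 0], [0.45, 0, 0, 0, 0]]

```text
clock: 7.37
eef_pos: [0.5686, 0.2869, 0.0751]
eef_rot: [-2.345, -2.085, 0.008]
wrist_force: [-22.2, 6.4, 13.7]
gripper_width: 0.0237
```

```bash
python3 - <<'E'
from h import *
o=get_obs();d=o['eef_pos'][:2]-[.5524,.1896];print(np.hypot(*d),np.arctan2(d[1],-d[0]),o['wrist_force'].round(1));to(.5524,.1896,.075)
E
```

```text
0.09863252118388245 1.7354501077106979 [-22.2   6.4  13.7]
to shift [-98.5  -4.7   0.2] psi 83.3 turn None q6 28.0 t 7.37
```

>>> arm_command:
  steps:
    - [[0.45, 0, -4, 0, 0], [-1, 0, 0, 0, 0], [-1, 0, 0, 0, 0], [-1, 0, 0, 0, 0], [-1, 0, 0, -35, 0], [-1, 0, 0, -35, 0], [-1, 0, 0, -35, 0], [-1, 0, 0, -35, 0], [-1, 0, 0, -35, 0]]

```text
clock: 8.12
eef_pos: [0.5684, 0.2868, 0.2521]
eef_rot: [2.35, 2.084, 0.0]
wrist_force: [-0.2, 1.0, 0.5]
gripper_width: 0.0854
```

>>> arm_command:
  steps:
    - [[-1, -36.6, 5.3, 0, 0], [-1, -36.6, 5.3, 0, 0], [-1, -36.6, 5.3, 0, 0], [-1, -36.6, 5.3, 0, 0], [-1, -36.6, 5.3, 0, 0], [-1, -36.6, 5.3, 0, 0], [-1, -36.6, 5.3, 0, 0], [-1, -36.6, 5.3, 0, 0]]

```text
clock: 8.78
eef_pos: [0.5753, -0.0107, 0.2505]
eef_rot: [2.35, 2.084, 0.001]
wrist_force: [1.8, 0.3, 0.2]
gripper_width: 0.0854
```

>>> arm_command:
  steps:
    - [[-1, -36.6, 5.3, 0, 0], [-1, -36.6, 5.3, 0, 0], [-1, -36.6, 5.3, 0, 0], [-1, -36.6, 5.3, 0, 0], [-1, -36.6, 5.3, 0, 0], [-1, -36.6, 5.3, 0, 0], [-1, -36.6, 5.3, 0, 0]]

```text
clock: 9.37
eef_pos: [0.5812, -0.2698, 0.2504]
eef_rot: [2.35, 2.084, 0.0]
wrist_force: [0.6, 1.2, -0.5]
gripper_width: 0.085
```

>>> arm_command:
  steps:
    - [[-1, 0, 0, 0, 6.8], [-1, 0, 0, 0, 6.8], [-1, 0, 0, 0, 6.8], [-1, 0, 0, 0, 6.8], [-1, 0, 0, 0, 6.8], [-1, 0, 0, 0, 6.8], [-1, 0, 0, 0, 6.8], [-1, 0, 0, 0, 6.8], [-1, 0, 0, 0, 6.8], [-1, 0, 0, 0, 6.8]]

```text
clock: 10.2
eef_pos: [0.5814, -0.2679, 0.2503]
eef_rot: [3.115, 0.405, 0.0]
wrist_force: [-0.3, -0.3, -0.6]
gripper_width: 0.0852
```

>>> arm_command:
  steps:
    - [[-1, 0, 0, 0, 6.8], [-1, 0, 0, 0, 6.8], [-1, 0, 0, 0, 0], [-1, 0, 0, 0, 0]]

```text
clock: 10.53
eef_pos: [0.5814, -0.2677, 0.2503]
eef_rot: [3.141, 0.048, 0.0]
wrist_force: [-0.3, 0.2, -0.4]
gripper_width: 0.0855
```

```bash
cat >> h.py <<'E'
def cart(w,zlo=.036,zhi=.055,x0=0,y0=0,r=.09):
    x,y,z=w[...,0],w[...,1],w[...,2]
    m=(z>zlo)&(z<zhi)&(np.hypot(x-x0,y-y0)<r);p=w[m]
    (cx,cy),(a,b),t=cv2.minAreaRect(p[:,:2].astype(np.float32))
    if a<b:t+=90
    t=(t+90)%180-90
    print('carton',len(p),round(cx,4),round(cy,4),round(a,4),round(b,4),'bearing',round(t,1),'z',np.median(p[:,2]).round(4));return cx,cy,t
E
python3 - <<'E'
from h import *
o=get_obs();print(o['wrist_force'].round(1))
w=cloud(cam('top'));x,y,z=w[...,0],w[...,1],w[...,2]
cart(w,x0=.4524,y0=-.3915,r=.08)
m=(z>.08)&(z<.095)&(abs(x-.565)<.04)&(abs(y-.29)<.03);print('knob top',w[m].mean(0),m.sum())
c=cam('wrist');save(c,'w2');w=cloud(c)
b=cart(w,x0=.5839,y0=-.2676);to(b[0],b[1],.03,b[2])
E
```

```text
[-0.3  0.2 -0.4]
carton 714 0.4525 -0.3917 0.0919 0.0531 bearing 10.3 z 0.0443
knob top [0.56628887 0.28785013 0.08864933] 47
carton 5169 0.5831 -0.2708 0.0911 0.0522 bearing 1.6 z 0.0459
to shift [  1.5   3.2 220.3] psi 1.8 turn 0.2 q6 58.2 t 10.63
```

View pics/w2.png

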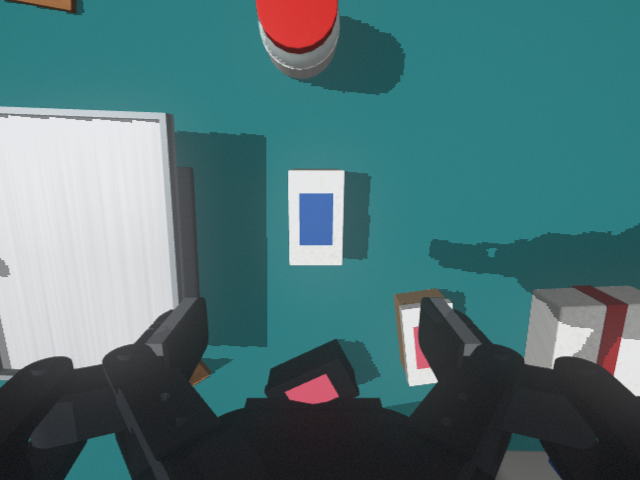

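The wrist view shows the blue carton centred at (316,217) and aligned between the jaws.

>>> arm_command:
  steps:
    - [[-1, 1.5, 2, 36.7, 0], [-1, 0, 0, 36.7, 0], [-1, 0, 0, 36.7, 0], [-1, 0, 0, 36.7, 0], [-1, 0, 0, 36.7, 0], [-1, 0, 0, 36.7, 0], [-1, 0, 0, 0, 0], [1, 0, 0, 0, 0], [1, 0, 0, 0, 0], [1, 0, 0, 0, 0]]
  force: 45

```text
clock: 11.47
eef_pos: [0.5843, -0.2703, 0.0328]
eef_rot: [3.139, 0.043, 0.005]
wrist_force: [-0.4, 0.6, -0.3]
gripper_width: 0.0519
```

>>> arm_command:
  steps:
    - [[1, 0, 0, 0, 0], [1, 0, 0, 0, 0], [1, 0, 0, 0, 0], [1, 0, 0, -20, 0], [1, 0, 0, -30, 0], [1, 0, 0, -30, 0], [1, 0, 0, -30, 0], [1, 0, 0, -10, 0], [1, 0, 0, 0, 0]]

```text
clock: 12.22
eef_pos: [0.5847, -0.2704, 0.1548]
eef_rot: [3.138, 0.042, 0.01]
wrist_force: [0.2, 0.7, -1.5]
gripper_width: 0.0492
```

```bash
python3 - <<'E'
from h import *
o=get_obs();print(o['wrist_force'].round(1),o['gripper_width'],o['eef_pos'])
to(.5524+.057,-.0604,.115,0)
c=cam('wrist');save(c,'w3')
E
```

```text
[ 0.2  0.7 -1.5] 0.04921576122560714 [ 0.58466654 -0.270413    0.15482689]
to shift [  30.1 -209.4   39.2] psi 1.5 turn 1.5 q6 58.3 t 12.22
```

View pics/w3.png

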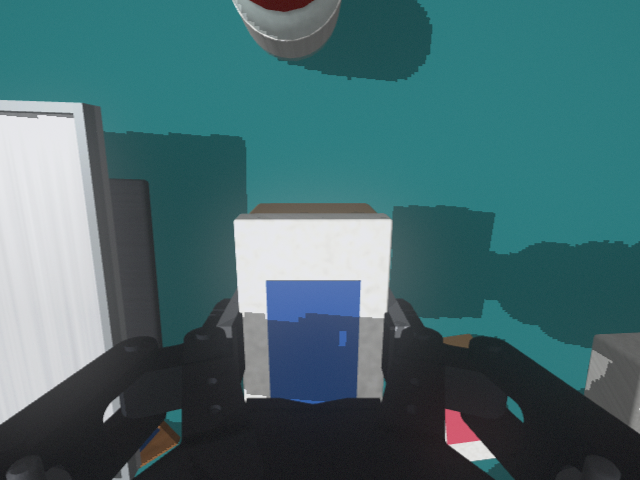

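>>> arm_command:
  steps:
    - [[1, 5, -35, 0, 1.5], [1, 5, -35, 0, 0], [1, 5, -35, 0, 0], [1, 5, -35, 0, 0], [1, 5, -35, 0, 0], [1, 5, -35, 0, 0], [1, 0, 0, 0, 0], [1, 0, 0, 20, 0], [1, 0, 0, 15, 0], [1, 0, 0, 0, 0]]

```text
clock: 13.1
eef_pos: [0.611, -0.0587, 0.1122]
eef_rot: [-3.141, -0.001, 0.004]
wrist_force: [-0.5, 0.4, -2.3]
gripper_width: 0.0492
```

>>> arm_command:
  steps:
    - [[1, 0, 0, 4, 0], [1, 0, 0, 0, 0], [1, 0, 0, 2, 0], [1, 0, 0, 0, 0]]

```text
clock: 13.43
eef_pos: [0.6115, -0.0593, 0.1094]
eef_rot: [-3.141, -0.0, 0.001]
wrist_force: [-4.8, 2.6, 14.3]
gripper_width: 0.0493
```

```bash
python3 - <<'E'
from h import *
o=get_obs();print(o['wrist_force'].round(1),o['gripper_width'],o['eef_pos']);to(.5524+.057,-.0604,.111,0)
E
```

```text
[-4.8  2.6 14.3] 0.04927938232028469 [ 0.61148984 -0.05928536  0.10938948]
to shift [-2.1  1.1 -1.6] psi 0.0 turn 0.0 q6 78.9 t 13.43
```

>>> arm_command:
  steps:
    - [[1, 0, 0, -1, 0], [-1, 0, 0, 0, 0], [-1, 0, 0, 0, 0], [-1, 0, 0, 0, 0], [-1, 0, 0, 0, 0], [-1, 0, 0, -30, 0], [-1, 0, 0, -35, 0], [-1, 0, 0, -35, 0], [-1, 0, 0, -35, 0]]

```text
clock: 14.18
eef_pos: [0.6116, -0.0593, 0.2465]
eef_rot: [-3.141, -0.0, 0.001]
wrist_force: [0.7, -1.1, 0.8]
gripper_width: 0.0852
```

>>> arm_command:
  steps:
    - [[-1, -16, 33.3, 0, 0], [-1, -16, 33.3, 0, 0], [-1, -16, 33.3, 0, 0], [-1, -16, 33.3, 0, 0], [-1, -16, 33.3, 0, 0], [-1, -16, 33.3, 0, 0], [-1, -16, 33.3, 0, 0], [-1, -16, 33.3, 0, 0], [-1, -16, 33.3, 0, 0], [-1, -16, 33.3, 0, 0]]

```text
clock: 15.02
eef_pos: [0.4509, -0.3939, 0.2451]
eef_rot: [-3.142, -0.0, -0.0]
wrist_force: [0.3, -0.6, -1.0]
gripper_width: 0.0854
```

>>> arm_command:
  steps:
    - [[-1, 0, 0, 0, -5.1], [-1, 0, 0, 0, -5.1], [-1, 0, 0, 0, 0], [-1, 0, 0, 0, 0]]

```text
clock: 15.35
eef_pos: [0.452, -0.3923, 0.2449]
eef_rot: [-3.129, -0.275, 0.0]
wrist_force: [-0.1, 0.6, -0.5]
gripper_width: 0.0853
```

```bash
python3 - <<'E'
from h import *
w=cloud(cam('top'));cart(w,.115,.14,.61,-.06,.09)
c=cam('wrist');save(c,'w4');w=cloud(c)
b=cart(w,x0=.4525,y0=-.3917,r=.07);to(b[0],b[1],.03,b[2])
E
```

```text
carton 873 0.6102 -0.0566 0.0519 0.0905 bearing -0.6 z 0.1218
carton 5322 0.4512 -0.3951 0.0922 0.052 bearing 10.6 z 0.0458
to shift [ -1.5   2.9 215. ] psi 10.1 turn -0.6 q6 33.3 t 15.45
```

View pics/w4.png

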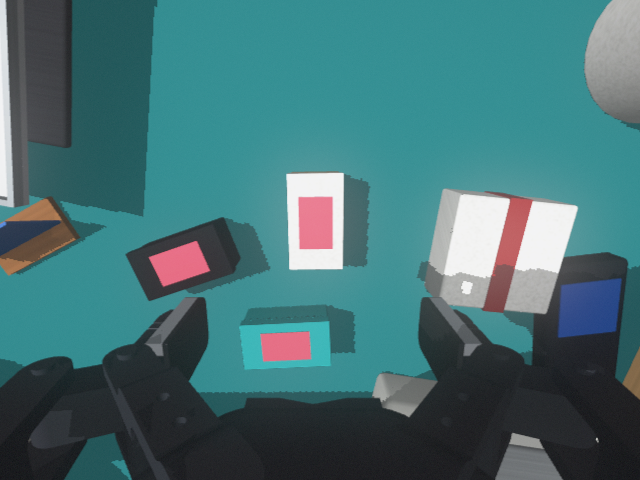

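The wrist view shows the pink-sticker white carton centred at (316,221). The turquoise (285,340) and black (180,260) look-alikes are clear of the jaws.

>>> arm_command:
  steps:
    - [[-1, -1, 2, 35.8, 0], [-1, 0, 0, 35.8, 0], [-1, 0, 0, 35.8, 0], [-1, 0, 0, 35.8, 0], [-1, 0, 0, 35.8, 0], [-1, 0, 0, 35.8, 0], [-1, 0, 0, 0, 0], [1, 0, 0, 0, 0], [1, 0, 0, 0, 0], [1, 0, 0, 0, 0]]

```text
clock: 16.28
eef_pos: [0.4525, -0.3954, 0.0327]
eef_rot: [3.127, 0.279, 0.003]
wrist_force: [0.1, 6.7, 4.6]
gripper_width: 0.0516
```

>>> arm_command:
  steps:
    - [[1, 0, 0, 0, 0], [1, 0, 0, 0, 0], [1, 0, 0, 0, 0], [1, 0, 0, -20, 0], [1, 0, 0, -35, 0], [1, 0, 0, -35, 0], [1, 0, 0, -35, 0], [1, 0, 0, -15, 0], [1, 0, 0, 0, 0]]

```text
clock: 17.03
eef_pos: [0.4531, -0.3962, 0.1764]
eef_rot: [3.122, 0.279, 0.009]
wrist_force: [0.8, -0.2, -0.9]
gripper_width: 0.0493
```

```bash
python3 - <<'E'
from h import *
o=get_obs();print(o['wrist_force'].round(1),o['gripper_width'],o['eef_pos'])
to(.5524-.057,-.060,.115,0)
c=cam('wrist');save(c,'w5')
w=cloud(cam('top'));print('floor',np.nanmedian(w[270:295,270:320,2]))
E
```

```text
[ 0.8 -0.2 -0.9] 0.04929456572531446 [ 0.45306146 -0.3961629   0.17642545]
to shift [ 100.9 -323.8   59.4] psi 10.2 turn 10.2 q6 33.0 t 17.03
floor 0.07732249002944491
```

>>> arm_command:
  steps:
    - [[1, 0, 0, 0, 5.1], [1, 0, 0, 0, 5.1], [1, 0, 0, 0, 0]]

```text
clock: 17.38
eef_pos: [0.4509, -0.394, 0.1694]
eef_rot: [-3.14, 0.007, 0.002]
wrist_force: [-0.7, 0.2, -1.0]
gripper_width: 0.0493
```

>>> arm_command:
  steps:
    - [[1, 4.2, -33.6, 0, 0], [1, 4.2, -33.6, 0, 0], [1, 4.2, -33.6, 0, 0], [1, 4.2, -33.6, 0, 0], [1, 4.2, -33.6, 0, 0], [1, 4.2, -33.6, 0, 0], [1, 4.2, -33.6, 0, 0], [1, 4.2, -33.6, 0, 0], [1, 4.2, -33.6, 0, 0], [1, 4.2, -33.6, 0, 0]]

```text
clock: 18.22
eef_pos: [0.4928, -0.0568, 0.1697]
eef_rot: [-3.141, -0.005, 0.002]
wrist_force: [1.2, -0.1, -1.9]
gripper_width: 0.0492
```

>>> arm_command:
  steps:
    - [[1, 0, 0, 0, 0], [1, 0, 0, 25, 0], [1, 0, 0, 25, 0], [1, 0, 0, 0, 0]]

```text
clock: 18.55
eef_pos: [0.4911, -0.0578, 0.1168]
eef_rot: [-3.14, -0.005, 0.009]
wrist_force: [-2.7, 0.5, -3.4]
gripper_width: 0.0492
```

```bash
python3 - <<'E'
from h import *
o=get_obs();print(o['wrist_force'].round(1),o['gripper_width'],o['eef_pos'])
to(.5524-.057,-.060,.109,0)
c=cam('wrist');save(c,'w6')
E
```

```text
[-2.7  0.5 -3.4] 0.04923304507803944 [ 0.49113734 -0.05776305  0.11678755]
to shift [4.3 2.3 7.8] psi 0.2 turn 0.2 q6 76.2 t 18.55
```

View pics/w6.png

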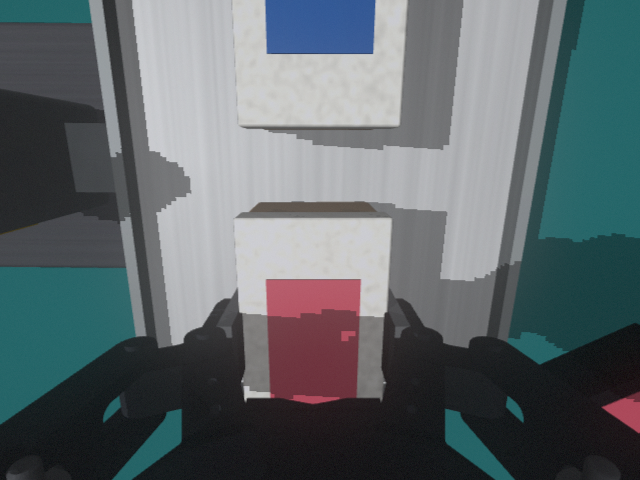

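The wrist view shows the pink carton held level over the front half of the tray, with the blue one lying flat behind it. I lower the pink one.

>>> arm_command:
  steps:
    - [[1, 2, 1, 3, 0], [1, 0, 0, 2, 0], [1, 0, 0, 0, 0]]

```text
clock: 18.85
eef_pos: [0.4959, -0.0599, 0.1159]
eef_rot: [3.141, 0.001, 0.002]
wrist_force: [0.8, -0.9, -1.9]
gripper_width: 0.0496
```

>>> arm_command:
  steps:
    - [[1, 0, 0, 1.5, 0], [1, 0, 0, 0, 0]]

```text
clock: 19.02
eef_pos: [0.4956, -0.0597, 0.1142]
eef_rot: [3.141, 0.0, 0.001]
wrist_force: [-0.4, 0.3, -2.2]
gripper_width: 0.0498
```

```bash
python3 - <<'E'
from h import *
o=get_obs();print(o['wrist_force'].round(1),o['gripper_width'],o['eef_pos'])
E
```

```text
[-0.4  0.3 -2.2] 0.049799153611734426 [ 0.49555637 -0.05966553  0.11417092]
```

>>> arm_command:
  steps:
    - [[1, 0, 0, 2, 0], [1, 0, 0, 0, 0]]

```text
clock: 19.18
eef_pos: [0.4953, -0.0595, 0.1117]
eef_rot: [3.142, 0.0, 0.0]
wrist_force: [-0.7, 0.3, -1.3]
gripper_width: 0.0494
```

>>> arm_command:
  steps:
    - [[1, 0, 0, 1.5, 0], [1, 0, 0, 0, 0]]

```text
clock: 19.35
eef_pos: [0.4954, -0.0595, 0.1104]
eef_rot: [3.141, 0.0, 0.0]
wrist_force: [-1.6, -0.7, 1.0]
gripper_width: 0.0497
```

>>> arm_command:
  steps:
    - [[1, 0, 0, 1, 0], [1, 0, 0, 0, 0]]

```text
clock: 19.52
eef_pos: [0.4954, -0.0596, 0.1099]
eef_rot: [3.141, 0.0, 0.001]
wrist_force: [-3.3, 1.3, 14.3]
gripper_width: 0.049
```

```bash
python3 - <<'E'
from h import *
o=get_obs();print(o['wrist_force'].round(1),o['gripper_width'],o['eef_pos'])
w=cloud(cam('wrist'));x,y,z=w[...,0],w[...,1],w[...,2]
for n,m in dict(floor=(abs(x-.53-.022)<.006)&(abs(y+.06)<.06),lid=(abs(x-.52)<.008)&(abs(y+.06)<.015),blue=(abs(x-.59)<.02)&(abs(y+.06)<.015)).items(): print(n,m.sum(),np.nanmedian(z[m]))
E
```

```text
[-3.3  1.3 14.3] 0.04900231463033315 [ 0.49544382 -0.05955377  0.10986482]
floor 7816 0.0782121713483084
lid 9102 0.1802190155734621
blue 12454 0.12312359776457454
```

>>> arm_command:
  steps:
    - [[1, 0, 0, -1, 0], [-1, 0, 0, 0, 0], [-1, 0, 0, 0, 0], [-1, 0, 0, 0, 0], [-1, 0, 0, 0, 0], [-1, 0, 0, -35, 0], [-1, 0, 0, -41, 0], [-1, 0, 0, -41, 0], [-1, 0, 0, -41, 0], [-1, 0, 0, -41, 0]]
  force: 25

```text
clock: 20.4
eef_pos: [0.4948, -0.0594, 0.3114]
eef_rot: [-3.142, -0.0, 0.0]
wrist_force: [1.8, -0.9, 0.6]
gripper_width: 0.0853
```

>>> arm_command:
  steps:
    - [[-1, 8.6, -32, 0, 0], [-1, 8.6, -32, 0, 0], [-1, 8.6, -32, 0, 0], [-1, 8.6, -32, 0, 0], [-1, 8.6, -32, 0, 0]]

```text
clock: 20.82
eef_pos: [0.5384, 0.102, 0.3093]
eef_rot: [-3.142, 0.0, -0.0]
wrist_force: [0.8, 0.2, 0.5]
gripper_width: 0.0855
```

>>> arm_command:
  steps:
    - [[-1, 0, 0, 0, -7], [-1, 0, 0, 0, -7], [-1, 0, 0, 0, -7], [-1, 0, 0, 0, -7], [-1, 0, 0, 0, -7], [-1, 0, 0, 0, -7], [-1, 0, 0, 0, -7], [-1, 0, 0, 0, -7], [-1, 0, 0, 0, -7], [-1, 0, 0, 0, -7]]

```text
clock: 21.65
eef_pos: [0.5382, 0.1005, 0.3091]
eef_rot: [-2.568, -1.81, 0.001]
wrist_force: [-0.2, -0.9, 0.1]
gripper_width: 0.0857
```

>>> arm_command:
  steps:
    - [[-1, 0, 0, 0, -7], [-1, 0, 0, 0, -7], [-1, 0, 0, 0, -7], [-1, 0, 0, 0, -7], [-1, 0, 0, 0, -5], [-1, 0, 0, 0, 0], [-1, 0, 0, 0, 0]]

```text
clock: 22.23
eef_pos: [0.5383, 0.1005, 0.3091]
eef_rot: [-1.959, -2.456, 0.0]
wrist_force: [-0.2, 0.3, -1.1]
gripper_width: 0.0858
```

```bash
python3 - <<'E'
from h import *
o=get_obs();print(o['wrist_force'].round(1))
def red(w,im):
    hsv=cv2.cvtColor(im,cv2.COLOR_RGB2HSV);H,S=hsv[...,0],hsv[...,1];x,y,z=w[...,0],w[...,1],w[...,2]
    m=(z>.165)&(z<.27)&(np.hypot(x-.5522,y-.105)<.1)&(S>150)&((H<8)|(H>172));p=w[m]
    print('red',len(p));c=p.mean(0);U,s,V=np.linalg.svd(p-c,full_matrices=False);t=(p-c)@V[0];print(c.round(4),V[0].round(3),t.min(),t.max())
    print('z by t',[np.median(p[(t>a)&(t<a+.01)][:,2]).round(4) for a in np.arange(-.03,.03,.01)])
c=cam('wrist');save(c,'w7');red(cloud(c),c['frame'])
c=cam('top');w=cloud(c);red(w,c['frame']);x,y,z=w[...,0],w[...,1],w[...,2]
for n,(a,b) in dict(blue=(.61,-.06),pink=(.495,-.06)).items(): cart(w,.11,.14,a,b,.055)
to(.5534,.1,.25,103)
E
```

```text
[-0.2  0.3 -1.1]
red 2256
[0.5423 0.113  0.195 ] [ 0.698 -0.703  0.137] -0.03136782532962384 0.032471438599235444
z by t [np.float64(0.1921), np.float64(0.1935), np.float64(0.1947), np.float64(0.1961), np.float64(0.1975), np.float64(0.199)]
red 0<stdin>:6: RuntimeWarning: Mean of empty slice.
  ret = um.true_divide(
Traceback (most recent call last):
IndexError: index 0 is out of bounds for axis 0 with size 0
```

View pics/w7.png

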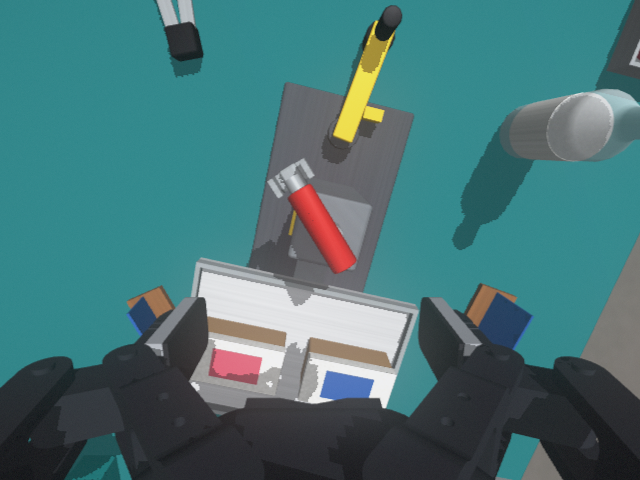

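The wrist view shows the handle from its hinge at (292,180) to its tip at (342,265), bearing 135°. The crank has dropped back to about 0.79 rad from my pressing. Both cartons lie flat in the tray and the leg is out at (370,80).

>>> arm_command:
  steps:
    - [[-1, 0, 0, 0, -6.4], [-1, 0, 0, 0, -6.4], [-1, 0, 0, 0, -6.4], [-1, 0, 0, 0, -6.4], [-1, 0, 0, 0, -6.4], [-1, -11.6, 13, 0, 0], [-1, 0, 0, 30, 0], [-1, 0, 0, 30, 0], [-1, 0, 0, 20, 0], [-1, 0, 0, 0, 0]]

```text
clock: 23.17
eef_pos: [0.5537, 0.1013, 0.2255]
eef_rot: [-1.203, -2.896, 0.004]
wrist_force: [-1.4, -0.9, -0.1]
gripper_width: 0.0852
```

```bash
python3 - <<'E'
from h import *
c=cam('wrist');w=cloud(c);im=c['frame']
hsv=cv2.cvtColor(im,cv2.COLOR_RGB2HSV);H,S=hsv[...,0],hsv[...,1];x,y,z=w[...,0],w[...,1],w[...,2]
m=(z>.165)&(z<.27)&(np.hypot(x-.5522,y-.105)<.1)&(S>150)&((H<8)|(H>172));p=w[m]
c=p.mean(0);U,s,V=np.linalg.svd(p-c,full_matrices=False);t=(p-c)@V[0];print(len(p),c.round(4),V[0].round(3),t.min(),t.max())
to(.5557,.1015,.1883,135);print(get_obs()['wrist_force'].round(1))
E
```

```text
5190 [0.541  0.1127 0.1949] [ 0.697 -0.703  0.141] -0.03080264639139048 0.033441998989873
to shift [-0.7  0.9 39.6] psi 134.9 turn -0.1 q6 -40.6 t 23.22
[ 1.1 -0.6  1. ]
```

>>> arm_command:
  steps:
    - [[-1, 0, 0, 25, 0], [-1, 0, 0, 14, 0], [-1, 0, 0, 0, 0], [1, 0, 0, 0, 0], [1, 0, 0, 0, 0], [1, 0, 0, 0, 0], [1, 0, 0, 0, 0], [1, 0, 0, 0, 0], [1, 0, 0, 0, 0], [1, 0, 0, 0, 0]]
  force: 25

```text
clock: 24.05
eef_pos: [0.5547, 0.1001, 0.1903]
eef_rot: [-1.202, -2.902, 0.005]
wrist_force: [-5.6, -15.1, 4.5]
gripper_width: 0.0192
```

>>> arm_command:
  steps:
    - [[1, 1.8, 0, -8.4, 0], [1, 3, 0, -8, 0], [1, 4.1, 0, -7.6, 0], [1, 5.1, 0, -6.9, 0], [1, 6, 0, -6.1, 0]]

```text
clock: 24.47
eef_pos: [0.54, 0.1147, 0.227]
eef_rot: [-1.201, -2.9, 0.005]
wrist_force: [-4.9, -7.6, -7.5]
gripper_width: 0.0193
```

```bash
python3 - <<'E'
from h import *
o=get_obs();print(o['wrist_force'].round(1),o['wrist_torque'].round(2),o['gripper_width'],o['eef_pos']);to(.5133,.1439,.240,135)
E
```

```text
[-4.9 -7.6 -7.5] [-1.36  0.75 -0.04] 0.01934803976587839 [0.54001863 0.11473749 0.22695695]
to shift [ 39.5   1.7 -13. ] psi 135.0 turn -0.0 q6 -39.1 t 24.47
```

>>> arm_command:
  steps:
    - [[1, 6.8, 0, -5.1, 0], [1, 7.6, 0, -4.2, 0], [1, 8, 0, -3, 0], [1, 8.4, 0, -1.5, 0], [1, 8.6, 0, 0, 0], [1, 0, 0, 0, 0], [1, 0, 0, 0, 0]]

```text
clock: 25.05
eef_pos: [0.5132, 0.1434, 0.2416]
eef_rot: [1.201, 2.903, -0.001]
wrist_force: [-3.7, -3.3, 5.2]
gripper_width: 0.0181
```

```bash
python3 - <<'E'
from h import *
o=get_obs();print(o['wrist_force'].round(1),o['wrist_torque'].round(2),o['gripper_width'],o['eef_pos']);to(.5133,.1439,.240,135)
c=cam('scene');cv2.imwrite('pics/s2.png',cv2.resize(c['frame'][180:420,240:560,::-1],None,fx=2.4,fy=2.4,interpolation=cv2.INTER_CUBIC))
E
```

```text
[-3.7 -3.3  5.2] [-0.64  0.52 -0.02] 0.01809818656408121 [0.51318086 0.14336197 0.24158582]
to shift [0.3 0.5 1.6] psi 135.0 turn 0.0 q6 -35.8 t 25.05
```

View pics/s2.png

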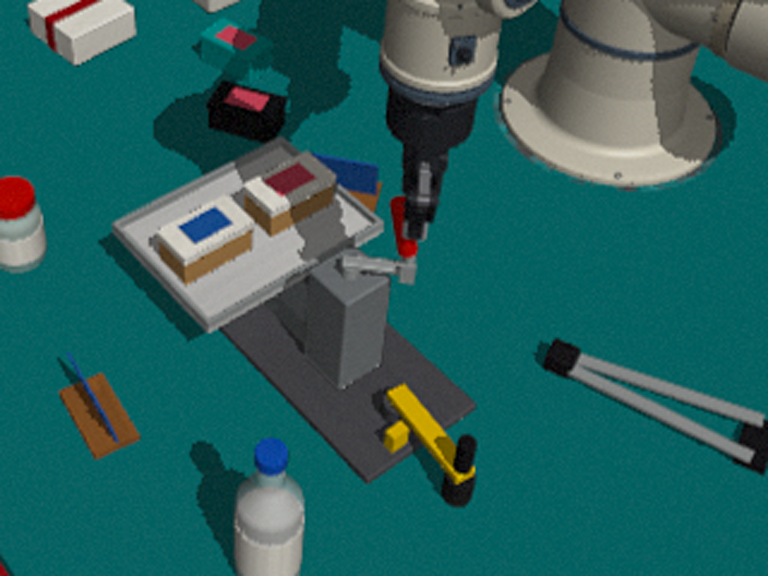

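The handle is up, but a finger hides its right side and it may lean inward a little. I nudge it outward to feel for the 1.60 stop.

>>> arm_command:
  steps:
    - [[1, 2, 0, 0, 0], [1, 0, 0, 0, 0]]

```text
clock: 25.27
eef_pos: [0.5124, 0.1444, 0.2417]
eef_rot: [1.202, 2.902, -0.001]
wrist_force: [-1.8, -5.6, 6.2]
gripper_width: 0.0182
```

>>> arm_command:
  steps:
    - [[1, 2, 0, 0, 0], [1, 0, 0, 0, 0]]

```text
clock: 25.43
eef_pos: [0.5107, 0.1462, 0.2414]
eef_rot: [1.202, 2.902, -0.0]
wrist_force: [-4.3, 0.6, -1.5]
gripper_width: 0.0167
```

>>> arm_command:
  steps:
    - [[1, 2, 0, 0, 0], [1, 0, 0, 0, 0]]

```text
clock: 25.6
eef_pos: [0.5091, 0.1481, 0.2411]
eef_rot: [-1.202, -2.902, -0.0]
wrist_force: [-1.2, 0.9, 0.5]
gripper_width: 0.0003
```

>>> arm_command:
  steps:
    - [[1, 2, 0, -15, 0], [1, 0, 0, -30, 0], [1, 0, 0, -35, 0], [-1, 0, 0, -35, 0], [-1, 0, 0, 0, 0], [-1, 0, 0, 0, 0], [-1, 0, 0, 0, 0]]

```text
clock: 26.18
eef_pos: [0.5079, 0.1491, 0.3558]
eef_rot: [-1.202, -2.903, -0.0]
wrist_force: [-0.0, -0.8, -1.0]
gripper_width: 0.048
```

```bash
cat >> h.py <<'E'
def red(c):
    w=cloud(c);hsv=cv2.cvtColor(c['frame'],cv2.COLOR_RGB2HSV);H,S=hsv[...,0],hsv[...,1];x,y,z=w[...,0],w[...,1],w[...,2]
    m=(z>.165)&(z<.28)&(np.hypot(x-.5522,y-.105)<.13)&(S>150)&((H<8)|(H>172));p=w[m]
    if len(p)<20: print('red few',len(p));return
    k,(a,b)=len(p),np.percentile(p[:,2],[1,99])
    print('red',k,'z',a.round(4),b.round(4),[p[(p[:,2]>q)&(p[:,2]<q+.012)].mean(0).round(4).tolist() for q in np.arange(a,b,.012) if ((p[:,2]>q)&(p[:,2]<q+.012)).sum()>5])
    q=p[p[:,2]>b-.006]; print('top face',q[:,:2].min(0),q[:,:2].max(0),len(q))
E
python3 - <<'E'
from h import *
for n in('wrist','scene','top'):
    c=cam(n);red(c)
    if n=='wrist':save(c,'w8')
    if n=='top':
        w=cloud(c);x,y,z=w[...,0],w[...,1],w[...,2]
to(.5133,.1439,.24)
E
```

```text
red 1357 z 0.1974 0.2555 [[0.5141, 0.1447, 0.2034], [0.5165, 0.1418, 0.2154], [0.5189, 0.1391, 0.2275], [0.5213, 0.1362, 0.2394], [0.527, 0.1288, 0.2522]]
top face [0.51825369 0.11792439] [0.5376801 0.1367081] 546
red 197 z 0.193 0.2554 [[0.5235, 0.1466, 0.1993], [0.5246, 0.1448, 0.2114], [0.5276, 0.1418, 0.2229], [0.5305, 0.139, 0.2356], [0.5306, 0.1325, 0.2486], [0.5288, 0.1358, 0.2548]]
top face [0.52065882 0.12152359] [0.53900058 0.13954461] 40
red 114 z 0.1955 0.2579 [[0.5114, 0.1406, 0.2022], [0.5139, 0.1395, 0.2138], [0.5162, 0.1345, 0.2254], [0.5185, 0.1333, 0.2386], [0.5284, 0.129, 0.2503], [0.5277, 0.1329, 0.257]]
top face [0.52078659 0.12118755] [0.5378703  0.13752126] 28
to shift [ -7.8   0.6 114.9] psi 135.0 turn None q6 -35.1 t 26.33
```

View pics/w8.png

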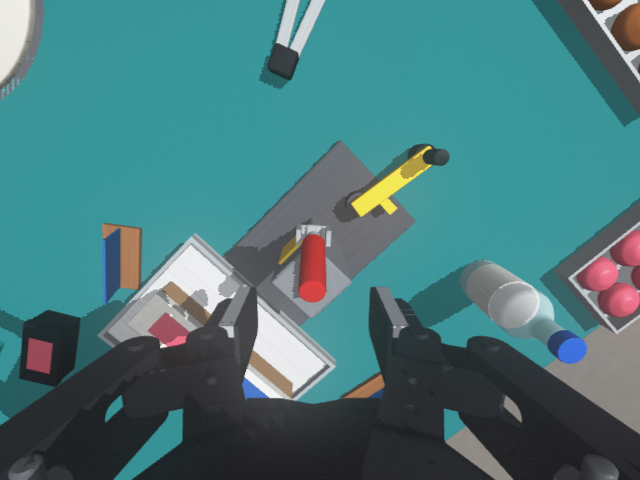

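The wrist view shows the handle leaning inward, with its tip at (312,290) and base at (315,235). That is about 1.28 rad, because the pads slid up the bar. I turn the jaws 90° so that they push it upright positively.

>>> arm_command:
  steps:
    - [[-1, 0, 0, 0, 7], [-1, 0, 0, 0, 7], [-1, 0, 0, 0, 7], [-1, 0, 0, 0, 7], [-1, 0, 0, 0, 7], [-1, 0, 0, 0, 7], [-1, 0, 0, 0, 7], [-1, 0, 0, 0, 7], [-1, 0, 0, 0, 7], [-1, 0, 0, 0, 7]]

```text
clock: 27.17
eef_pos: [0.5078, 0.1491, 0.3551]
eef_rot: [-2.654, -1.68, 0.003]
wrist_force: [-0.5, 0.4, 0.3]
gripper_width: 0.0856
```

>>> arm_command:
  steps:
    - [[-1, 0, 0, 0, 7], [-1, 0, 0, 0, 7], [-1, 0, 0, 0, 6], [-1, 0, 25, 0, 0], [-1, 0, 0, 30, 0], [-1, 0, 0, 30, 0], [-1, 0, 0, 30, 0], [-1, 0, 0, 29, 0], [-1, 0, 0, 0, 0]]

```text
clock: 27.92
eef_pos: [0.5228, 0.131, 0.2317]
eef_rot: [-2.9, -1.201, 0.014]
wrist_force: [-0.7, 0.1, -1.7]
gripper_width: 0.0858
```

>>> arm_command:
  steps:
    - [[0.25, 0, 0, 0, 0], [0.25, 0, 0, 0, 0], [0.25, 0, 0, 0, 0], [0.25, 0, -4, 0, 0], [0.25, 0, -4, 0, 0], [0.25, 0, -4, 0, 0], [0.25, 0, -4, 0, 0], [0.25, 0, -4, 0, 0], [0.25, 0, 0, 0, 0], [0.25, 0, 0, 0, 0]]
  force: 25

```text
clock: 28.75
eef_pos: [0.5112, 0.1459, 0.2371]
eef_rot: [-2.902, -1.203, 0.001]
wrist_force: [0.7, -0.5, 0.1]
gripper_width: 0.032
```

```bash
python3 - <<'E'
from h import *
o=get_obs();print(o['wrist_force'].round(1),o['gripper_width'],o['eef_pos']);to(.5138,.1437,.237,45)
for n in('scene',):
    c=cam(n);red(c)
E
```

```text
[ 0.7 -0.5  0.1] 0.03195518978723527 [0.5112475  0.14586246 0.23705637]
to shift [0.3 3.3 0.1] psi 45.0 turn 0.0 q6 54.4 t 28.75
red 205 z 0.1936 0.2571 [[0.5207, 0.1497, 0.1996], [0.5207, 0.1486, 0.2115], [0.521, 0.1498, 0.2235], [0.5213, 0.1486, 0.2359], [0.5205, 0.1472, 0.2484], [0.5169, 0.1452, 0.2556]]
top face [0.5082742  0.13579461] [0.52613043 0.15408928] 50
```

The bar now stands vertical, with its top centre at about (0.517,0.145). To wind it I rotate the wrist together with the crank. First I open the jaws and turn back to get the whole wrist range.

>>> arm_command:
  steps:
    - [[-1, 0, 1.5, 0, 0], [-1, 0, 0, 0, 0], [-1, 0, 0, 0, 0], [-1, 0, 0, 0, -7], [-1, 0, 0, 0, -7], [-1, 0, 0, 0, -7], [-1, 0, 0, 0, -7], [-1, 0, 0, 0, -7], [-1, 0, 0, 0, -7], [-1, 0, 0, 0, -7]]

```text
clock: 29.63
eef_pos: [0.5127, 0.1444, 0.237]
eef_rot: [-2.136, -2.304, 0.0]
wrist_force: [-0.7, 0.2, 0.3]
gripper_width: 0.0855
```

>>> arm_command:
  steps:
    - [[-1, 0, 0, 0, -7], [-1, 0, 0, 0, -7], [-1, 0, 0, 0, -7], [-1, 0, 0, 0, -7], [-1, 0, 0, 0, -7], [-1, 0, 0, 0, -7], [-1, 0, 0, 0, -7], [-1, 0, 0, 0, -7], [-1, 0, 0, 0, -7], [-1, 0, 0, 0, -7]]

```text
clock: 30.47
eef_pos: [0.5127, 0.1444, 0.237]
eef_rot: [-0.428, -3.112, 0.0]
wrist_force: [-0.2, 0.1, -0.1]
gripper_width: 0.0852
```

>>> arm_command:
  steps:
    - [[-1, 0, 0, 0, -7], [-1, 0, 0, 0, -7], [-1, 0, 0, 0, -7], [-1, 0, 0, 0, -7], [-1, 0, 0, 0, -7], [-1, 0, 0, 0, -7], [-1, 0, 0, 0, -7], [-1, 0, 0, 0, -7], [-1, 0, 0, 0, -7], [-1, 0, 0, 0, -7]]

```text
clock: 31.3
eef_pos: [0.5127, 0.1444, 0.237]
eef_rot: [1.435, -2.795, -0.0]
wrist_force: [0.2, -0.5, 0.1]
gripper_width: 0.085
```

>>> arm_command:
  steps:
    - [[-1, 0, 0, 0, -7], [-1, 0, 0, 0, -7], [-1, 0, 0, 0, -7], [-1, 0, 0, 0, -7], [-1, 0, 0, 0, -7], [-1, 0, 0, 0, 0], [-1, 0, 0, 0, 0]]

```text
clock: 31.88
eef_pos: [0.5127, 0.1445, 0.237]
eef_rot: [2.198, -2.245, -0.0]
wrist_force: [1.4, -0.3, -0.1]
gripper_width: 0.0851
```

```bash
cat >> h.py <<'E'
def crank():
    o=get_obs();d=o['eef_pos'][:2]-[.5522,.1050];print('r',np.hypot(*d).round(4),'c deg',np.degrees(np.arctan2(d[1],-d[0])).round(1),'z',o['eef_pos'][2].round(4),'F',o['wrist_force'].round(1),'w',round(o['gripper_width'],4))
E
python3 - <<'E'
from h import *
crank();to(.5133,.1439,.237)
c=cam('wrist');red(c);c=cam('scene');red(c)
E
```

```text
r 0.0558 c deg 45.0 z 0.237 F [ 1.4 -0.3 -0.1] w 0.0851
to shift [ 0.5 -0.6  0. ] psi -91.2 turn None q6 -169.5 t 31.88
red 1905 z 0.2458 0.2575 [[0.515, 0.1384, 0.2559]]
top face [0.50593035 0.13045328] [0.52474807 0.15006641] 1841
red 201 z 0.1928 0.2563 [[0.5207, 0.1491, 0.2001], [0.5207, 0.1494, 0.212], [0.5206, 0.149, 0.2231], [0.5198, 0.1493, 0.2355], [0.5209, 0.1484, 0.2469], [0.5167, 0.1456, 0.2548]]
top face [0.50754471 0.13630409] [0.5264547  0.15378616] 47
```

>>> arm_command:
  steps:
    - [[1, 0, 0, 0, 0], [1, 0, 0, 0, 0], [1, 0, 0, 0, 0], [1, 0, 0, 0, 0], [1, 0, 0, 0, 0], [1, 0, 0, 0, 0], [1, 0, 0, 0, 0]]
  force: 40

```text
clock: 32.57
eef_pos: [0.5129, 0.1445, 0.2373]
eef_rot: [-2.202, 2.24, -0.001]
wrist_force: [1.3, -0.3, 2.9]
gripper_width: 0.019
```

>>> arm_command:
  steps:
    - [[1, -4.56, -4.98, 0, 7], [1, -4.56, -4.98, 0, 7], [1, -4.56, -4.98, 0, 7], [1, -4.56, -4.98, 0, 7], [1, -4.56, -4.98, 0, 7], [1, -4.56, -4.98, 0, 7]]

```text
clock: 33.07
eef_pos: [0.5494, 0.1602, 0.2373]
eef_rot: [1.245, -2.885, 0.002]
wrist_force: [1.5, -6.6, 3.0]
gripper_width: 0.0187
```

```bash
python3 - <<'E'
from h import *
crank();o=get_obs();print(o['wrist_torque']);to(.5133,.1439,.237)
E
```

```text
r 0.0552 c deg 87.1 z 0.2373 F [ 1.5 -6.6  3. ] w 0.0187
[-1.56950623 -0.38111395  0.40646298]
to shift [36.6 15.1  0.3] psi -133.3 turn None q6 -126.3 t 33.07
```

>>> arm_command:
  steps:
    - [[1, -4.56, -4.98, 0, 7], [1, -4.56, -4.98, 0, 7], [1, -4.56, -4.98, 0, 7], [1, -4.56, -4.98, 0, 7], [1, -4.56, -4.98, 0, 7], [1, -4.56, -4.98, 0, 7], [1, -4.56, -4.98, 0, 7], [1, -4.56, -4.98, 0, 7], [1, -4.56, -4.98, 0, 7], [1, -4.56, -4.98, 0, 7]]

```text
clock: 33.9
eef_pos: [0.6033, 0.1266, 0.2373]
eef_rot: [0.635, 3.076, -0.0]
wrist_force: [2.0, -1.7, 3.7]
gripper_width: 0.0187
```

>>> arm_command:
  steps:
    - [[1, -4.56, -4.98, 0, 7], [1, -4.56, -4.98, 0, 7], [1, -4.56, -4.98, 0, 7], [1, -4.56, -4.98, 0, 7], [1, -4.56, -4.98, 0, 7], [1, -4.56, -4.98, 0, 7], [1, -4.56, -4.98, 0, 7], [1, -4.56, -4.98, 0, 7], [1, -4.56, -4.98, 0, 7], [1, -4.56, -4.98, 0, 7]]

```text
clock: 34.73
eef_pos: [0.5915, 0.0642, 0.2377]
eef_rot: [2.283, 2.153, 0.005]
wrist_force: [11.5, -4.4, -3.0]
gripper_width: 0.0189
```

```bash
python3 - <<'E'
from h import *
crank();to(.5522,.105,.237)
w=cloud(cam('top'));x,y,z=w[...,0],w[...,1],w[...,2]
m=(abs(x-.553)<.008)&(y<-.02)&(y>-.12);print('floor',np.nanmedian(z[m]),m.sum())
E
```

```text
r 0.0566 c deg -133.9 z 0.2377 F [11.5 -4.4 -3. ] w 0.0189
to shift [ 38.4 -41.6   0.4] psi 86.6 turn None q6 3.8 t 34.73
floor 0.09650586253083937 288
```

>>> arm_command:
  steps:
    - [[1, -3.9, -5.7, 0, 7], [1, -4.56, -4.98, 0, 7], [1, -4.56, -4.98, 0, 7], [1, -4.56, -4.98, 0, 7], [1, -4.56, -4.98, 0, 7], [1, -4.56, -4.98, 0, 7], [1, -4.56, -4.98, 0, 7], [1, -4.56, -4.98, 0, 7], [1, -4.56, -4.98, 0, 7], [1, -4.56, -4.98, 0, 7]]

```text
clock: 35.62
eef_pos: [0.5271, 0.0543, 0.2376]
eef_rot: [3.104, 0.453, 0.003]
wrist_force: [1.0, -18.5, 5.4]
gripper_width: 0.019
```

>>> arm_command:
  steps:
    - [[1, -4.56, -4.98, 0, 7], [1, -4.56, -4.98, 0, 7], [1, -4.56, -4.98, 0, 7], [1, -4.56, -4.98, 0, 7], [1, -4.56, -4.98, 0, 7], [1, -4.56, -4.98, 0, 7], [1, -4.56, -4.98, 0, 7], [1, -4.56, -4.98, 0, 7], [1, -4.56, -4.98, 0, 7], [1, -4.56, -4.98, 0, 7]]

```text
clock: 36.45
eef_pos: [0.4958, 0.1125, 0.2374]
eef_rot: [2.806, -1.41, 0.0]
wrist_force: [-1.1, -6.8, 7.2]
gripper_width: 0.0189
```

>>> arm_command:
  steps:
    - [[1, -4.56, -4.98, 0, 7], [1, -4.56, -4.98, 0, 7], [1, -4.56, -4.98, 0, 7], [1, 0, 0, 0, 0]]

```text
clock: 36.78
eef_pos: [0.5028, 0.1325, 0.2374]
eef_rot: [-2.502, 1.899, -0.001]
wrist_force: [-0.6, -2.1, 7.8]
gripper_width: 0.0189
```

```bash
python3 - <<'E'
from h import *
crank();to(.5522,.105,.237)
red(cam('scene'))
w=cloud(cam('top'));x,y,z=w[...,0],w[...,1],w[...,2]
m=(abs(x-.553)<.008)&(y<-.02)&(y>-.12);print('floor',np.nanmedian(z[m]),m.sum())
E
```

```text
r 0.0566 c deg 29.1 z 0.2374 F [-0.6 -2.1  7.8] w 0.0189
to shift [ 39.8 -40.2   0.4] psi -74.4 turn None q6 172.6 t 36.78
red 58 z 0.1911 0.2618 [[0.5098, 0.1349, 0.1978], [0.5086, 0.1362, 0.2059]]
top face [0.50574417 0.12806328] [0.51728404 0.13859229] 2
floor 0.11501176158880488 287
```

>>> arm_command:
  steps:
    - [[-1, 0, 0, 0, 0], [-1, 0, 0, 0, 0], [-1, 0, 0, 0, 0], [-1, 0, 0, 0, 0], [-1, 0, 0, 0, -7], [-1, 0, 0, 0, -7], [-1, 0, 0, 0, -7], [-1, 0, 0, 0, -7], [-1, 0, 0, 0, -7], [-1, 0, 0, 0, -7]]

```text
clock: 37.72
eef_pos: [0.5022, 0.132, 0.237]
eef_rot: [3.023, -0.856, -0.0]
wrist_force: [0.3, 0.0, 0.0]
gripper_width: 0.0856
```

>>> arm_command:
  steps:
    - [[-1, 0, 0, 0, -7], [-1, 0, 0, 0, -7], [-1, 0, 0, 0, -7], [-1, 0, 0, 0, -7], [-1, 0, 0, 0, -7], [-1, 0, 0, 0, -7], [-1, 0, 0, 0, -7], [-1, 0, 0, 0, -7], [-1, 0, 0, 0, -7], [-1, 0, 0, 0, -7]]

```text
clock: 38.55
eef_pos: [0.5022, 0.132, 0.237]
eef_rot: [-2.967, -1.033, 0.0]
wrist_force: [0.4, 0.4, -0.7]
gripper_width: 0.0853
```

>>> arm_command:
  steps:
    - [[-1, 0, 0, 0, -7], [-1, 0, 0, 0, -7], [-1, 0, 0, 0, -7], [-1, 0, 0, 0, -7], [-1, 0, 0, 0, -7], [-1, 0, 0, 0, -7], [-1, 0, 0, 0, -7], [-1, 0, 0, 0, -7], [-1, 0, 0, 0, -7], [-1, 0, 0, 0, -7]]

```text
clock: 39.38
eef_pos: [0.5022, 0.132, 0.237]
eef_rot: [-1.838, -2.548, 0.0]
wrist_force: [0.2, -0.1, 0.4]
gripper_width: 0.0854
```

>>> arm_command:
  steps:
    - [[-1, 0, 0, 0, -7], [-1, 0, 0, 0, -7], [-1, 0, 0, 0, -7], [-1, 0, 0, 0, -7], [-1, 0, 0, 0, -7], [-1, 0, 0, 0, -7], [-1, 0, 0, 0, -7], [-1, 0, 0, 0, -7], [-1, 0, 0, 0, -7], [-1, 0, 0, 0, -7]]

```text
clock: 40.22
eef_pos: [0.5022, 0.132, 0.237]
eef_rot: [-0.044, -3.141, -0.0]
wrist_force: [1.1, 0.2, 0.1]
gripper_width: 0.0855
```

>>> arm_command:
  steps:
    - [[-1, 0, 0, 0, -7], [-1, 0, 0, 0, -7], [-1, 0, 0, 0, -7], [-1, 0, 0, 0, -7], [-1, 0, 0, 0, -7], [-1, 0, 0, 0, -7], [-1, 0, 0, 0, -7], [-1, 0, 0, 0, -7], [-1, 0, 0, 0, -7], [-1, 0, 0, 0, -7]]

```text
clock: 41.05
eef_pos: [0.5021, 0.132, 0.237]
eef_rot: [1.766, -2.598, -0.0]
wrist_force: [-0.3, -0.1, -0.8]
gripper_width: 0.0857
```

>>> arm_command:
  steps:
    - [[-1, 0, 0, 0, -7], [-1, 0, 0, 0, -7], [-1, 0, 0, 0, -7], [-1, 0, 0, 0, 0], [-1, 0, 0, 0, 0]]

```text
clock: 41.47
eef_pos: [0.5022, 0.1321, 0.237]
eef_rot: [2.198, -2.244, -0.0]
wrist_force: [0.4, -0.4, -0.4]
gripper_width: 0.0855
```

```bash
python3 - <<'E'
from h import *
crank();to(.5522,.105,.237)
red(cam('scene'));c=cam('wrist');red(c)
w=cloud(cam('top'));x,y,z=w[...,0],w[...,1],w[...,2]
m=(abs(x-.553)<.008)&(y<-.02)&(y>-.12);print('floor',np.nanmedian(z[m]),m.sum())
E
```

```text
r 0.0569 c deg 28.4 z 0.237 F [ 0.4 -0.4 -0.4] w 0.0855
to shift [ 26.  -50.6   0. ] psi -91.2 turn None q6 -170.7 t 41.47
red 198 z 0.1933 0.257 [[0.5102, 0.1352, 0.1993], [0.5092, 0.136, 0.2108], [0.5101, 0.1354, 0.2235], [0.506, 0.1353, 0.2355], [0.5096, 0.1349, 0.2486], [0.5038, 0.1322, 0.2551]]
top face [0.45960043 0.12539012] [0.51379468 0.14118569] 45
red 2119 z 0.2526 0.2575 [[0.5037, 0.1261, 0.2562]]
top face [0.49438764 0.11726721] [0.51318416 0.1372862 ] 2104
floor 0.11470513693909667 288
```

>>> arm_command:
  steps:
    - [[1, 0, 0, 0, 0], [1, 0, 0, 0, 0], [1, 0, 0, 0, 0], [1, 0, 0, 0, 0], [1, 0, 0, 0, 0], [1, 0, 0, 0, 0], [1, 0, 0, 0, 0]]
  force: 40

```text
clock: 42.2
eef_pos: [0.5026, 0.1321, 0.2373]
eef_rot: [-2.202, 2.24, -0.001]
wrist_force: [1.8, -0.2, 1.4]
gripper_width: 0.0189
```

>>> arm_command:
  steps:
    - [[1, -5.8, -3.45, 0, 7], [1, -5.8, -3.45, 0, 7], [1, -5.8, -3.45, 0, 7], [1, -5.8, -3.45, 0, 7], [1, -5.8, -3.45, 0, 7], [1, -5.8, -3.45, 0, 7], [1, -5.8, -3.45, 0, 7], [1, -5.8, -3.45, 0, 7], [1, -5.8, -3.45, 0, 7], [1, -5.8, -3.45, 0, 7]]

```text
clock: 43.03
eef_pos: [0.5594, 0.1598, 0.2372]
eef_rot: [-0.51, 3.1, -0.003]
wrist_force: [1.0, -8.9, 3.2]
gripper_width: 0.019
```

>>> arm_command:
  steps:
    - [[1, -5.8, -3.45, 0, 7], [1, -5.8, -3.45, 0, 7], [1, -5.8, -3.45, 0, 7], [1, -5.8, -3.45, 0, 7], [1, -5.8, -3.45, 0, 7], [1, -5.8, -3.45, 0, 7], [1, -5.8, -3.45, 0, 7], [1, -5.8, -3.45, 0, 7], [1, -5.8, -3.45, 0, 7], [1, -5.8, -3.45, 0, 7]]

```text
clock: 43.87
eef_pos: [0.606, 0.1169, 0.2373]
eef_rot: [1.36, 2.83, 0.001]
wrist_force: [5.0, -1.2, 0.4]
gripper_width: 0.019
```

```bash
python3 - <<'E'
from h import *
crank();to(.5522,.105,.237)
w=cloud(cam('top'));x,y,z=w[...,0],w[...,1],w[...,2]
m=(abs(x-.553)<.008)&(y<-.02)&(y>-.12);print('floor',np.nanmedian(z[m]),m.sum())
E
```

```text
r 0.0552 c deg 167.5 z 0.2373 F [ 5.  -1.2  0.4] w 0.019
to shift [ 24.3 -49.5   0.2] psi 128.7 turn None q6 -33.3 t 43.87
floor 0.12944023740024302 300
```

>>> arm_command:
  steps:
    - [[1, -5.8, -3.45, 0, 7], [1, -5.8, -3.45, 0, 7], [1, -5.8, -3.45, 0, 7], [1, -5.8, -3.45, 0, 7], [1, -5.8, -3.45, 0, 7], [1, -5.8, -3.45, 0, 7], [1, -5.8, -3.45, 0, 7], [1, -5.8, -3.45, 0, 7], [1, -5.8, -3.45, 0, 7], [1, -5.8, -3.45, 0, 7]]

```text
clock: 44.75
eef_pos: [0.5826, 0.0577, 0.2377]
eef_rot: [2.735, 1.536, 0.007]
wrist_force: [16.8, -8.7, -5.8]
gripper_width: 0.0191
```

>>> arm_command:
  steps:
    - [[1, -5.8, -3.45, 0, 7], [1, -5.8, -3.45, 0, 7], [1, -5.8, -3.45, 0, 7], [1, -5.8, -3.45, 0, 7], [1, -5.8, -3.45, 0, 7], [1, -5.8, -3.45, 0, 7], [1, -5.8, -3.45, 0, 7], [1, -5.8, -3.45, 0, 7], [1, -5.8, -3.45, 0, 7], [1, -5.8, -3.45, 0, 7]]

```text
clock: 45.58
eef_pos: [0.5169, 0.0604, 0.2376]
eef_rot: [3.122, -0.311, 0.002]
wrist_force: [0.5, -19.4, 8.1]
gripper_width: 0.0187
```

>>> arm_command:
  steps:
    - [[1, -5.8, -3.45, 0, 7], [1, -5.8, -3.45, 0, 7], [1, -5.8, -3.45, 0, 7], [1, -5.8, -3.45, 0, 7], [1, -5.8, -3.45, 0, 7], [1, 0, 0, 0, 0]]

```text
clock: 46.08
eef_pos: [0.4969, 0.09, 0.2374]
eef_rot: [2.885, -1.24, -0.001]
wrist_force: [-7.5, -6.1, 13.7]
gripper_width: 0.0186
```

```bash
python3 - <<'E'
from h import *
crank();to(.5522,.105,.237);print(get_obs()['wrist_torque'])
w=cloud(cam('top'));x,y,z=w[...,0],w[...,1],w[...,2]
m=(abs(x-.553)<.008)&(y<-.02)&(y>-.12);print('floor',np.nanmedian(z[m]),m.sum())
E
```

```text
r 0.0573 c deg -15.2 z 0.2374 F [-7.5 -6.1 13.7] w 0.0186
to shift [ 27.1 -50.4   0.3] psi -46.5 turn None q6 140.1 t 46.08
[-1.09428604  1.72582763 -0.33201175]
floor 0.14970532596686859 305
```

>>> arm_command:
  steps:
    - [[1, -5.5, -3.8, 0, 7], [1, -5.5, -3.8, 0, 7], [1, 0, 0, 0, 0]]

```text
clock: 46.38
eef_pos: [0.4954, 0.1038, 0.2374]
eef_rot: [2.713, -1.582, -0.003]
wrist_force: [-9.9, 0.6, 14.3]
gripper_width: 0.019
```

>>> arm_command:
  steps:
    - [[1, -1.7, -1, 0, 2], [1, 0, 0, 0, 0]]

```text
clock: 46.55
eef_pos: [0.4954, 0.1052, 0.2373]
eef_rot: [2.69, -1.62, -0.003]
wrist_force: [-8.6, -1.7, 14.1]
gripper_width: 0.0192
```

>>> arm_command:
  steps:
    - [[1, -1.7, -1, 0, 2], [1, 0, 0, 0, 0]]

```text
clock: 46.72
eef_pos: [0.4955, 0.1071, 0.2373]
eef_rot: [2.661, -1.666, -0.003]
wrist_force: [-8.6, -2.9, 13.9]
gripper_width: 0.0191
```

```bash
python3 - <<'E'
from h import *
crank();to(.5522,.105,.237);print(get_obs()['wrist_torque'])
w=cloud(cam('top'));x,y,z=w[...,0],w[...,1],w[...,2]
m=(abs(x-.553)<.008)&(y<-.02)&(y>-.12);print('floor',np.nanmedian(z[m]),m.sum())
E
```

```text
r 0.0567 c deg 2.2 z 0.2373 F [-8.6 -2.9 13.9] w 0.0191
to shift [ 26.7 -50.1   0.2] psi -64.1 turn None q6 159.6 t 46.72
[-0.48044271  1.93796379 -0.05541017]
floor 0.15186071733787898 309
```

>>> arm_command:
  steps:
    - [[1, -1.8, -0.9, 0, 1], [1, 0, 0, 0, 0]]

```text
clock: 46.93
eef_pos: [0.4956, 0.108, 0.2373]
eef_rot: [2.646, -1.687, -0.001]
wrist_force: [-9.1, -14.0, 15.2]
gripper_width: 0.0189
```

>>> arm_command:
  steps:
    - [[1, -1.8, -0.9, 0, 0], [1, 0, 0, 0, 0]]

```text
clock: 47.1
eef_pos: [0.4955, 0.1088, 0.2373]
eef_rot: [2.645, -1.684, 0.001]
wrist_force: [-9.7, -27.0, 15.7]
gripper_width: 0.0191
```

>>> arm_command:
  steps:
    - [[1, -1.8, -0.9, 0, 0], [1, 0, 0, 0, 0]]

```text
clock: 47.27
eef_pos: [0.4955, 0.1096, 0.2372]
eef_rot: [2.643, -1.683, 0.002]
wrist_force: [-10.4, -39.6, 16.9]
gripper_width: 0.0188
```

```bash
python3 - <<'E'
from h import *
crank();to(.5522,.105,.237);print(get_obs()['wrist_torque'])
w=cloud(cam('top'));x,y,z=w[...,0],w[...,1],w[...,2]
m=(abs(x-.553)<.008)&(y<-.02)&(y>-.12);print('floor',np.nanmedian(z[m]),m.sum())
E
```

```text
r 0.0568 c deg 4.6 z 0.2372 F [-10.4 -39.6  16.9] w 0.0188
to shift [ 28.1 -49.4   0.1] psi -65.0 turn None q6 161.1 t 47.27
[-6.52858619  1.96497665  0.13547181]
floor 0.15136755694652615 308
```

>>> arm_command:
  steps:
    - [[-1, 0, 0, 0, 0], [-1, 0, 0, 0, 0], [-1, 0, 0, 0, 0], [-1, 0, 0, 0, 0], [-1, 0, 0, 0, -7], [-1, 0, 0, 0, -7], [-1, 0, 0, 0, -7], [-1, 0, 0, 0, -7], [-1, 0, 0, 0, -7]]
  force: 25

```text
clock: 48.07
eef_pos: [0.4969, 0.1135, 0.237]
eef_rot: [-3.037, 0.803, 0.0]
wrist_force: [0.4, -0.5, 0.6]
gripper_width: 0.0853
```

>>> arm_command:
  steps:
    - [[-1, 0, 0, 0, -7], [-1, 0, 0, 0, -7], [-1, 0, 0, 0, -7], [-1, 0, 0, 0, -7], [-1, 0, 0, 0, -2], [-1, 0, 0, 0, 0], [-1, 0, 0, 0, 0]]

```text
clock: 48.65
eef_pos: [0.4969, 0.1134, 0.2371]
eef_rot: [-3.141, 0.002, -0.0]
wrist_force: [0.0, -0.5, 0.0]
gripper_width: 0.0855
```

```bash
python3 - <<'E'
from h import *
crank();to(.4972,.105,.237,0)
red(cam('scene'));c=cam('wrist');red(c)
w=cloud(cam('top'));x,y,z=w[...,0],w[...,1],w[...,2]
m=(abs(x-.553)<.008)&(y<-.02)&(y>-.12);print('floor',np.nanmedian(z[m]),m.sum())
E
```

```text
r 0.0559 c deg 8.7 z 0.2371 F [ 0.  -0.5  0. ] w 0.0855
to shift [0.3 8.4 0.1] psi -0.1 turn -0.1 q6 96.2 t 48.65
red 177 z 0.194 0.2571 [[0.504, 0.1096, 0.1995], [0.5043, 0.1099, 0.2123], [0.5042, 0.1088, 0.2237], [0.5049, 0.1106, 0.2363], [0.5034, 0.1075, 0.2499], [0.5009, 0.1068, 0.2554]]
top face [0.49104495 0.09798384] [0.50862629 0.11522808] 43
red 2433 z 0.2066 0.2573 [[0.5042, 0.1094, 0.213], [0.5045, 0.1094, 0.2251], [0.5058, 0.1085, 0.2354], [0.5068, 0.1049, 0.2519], [0.4998, 0.102, 0.256]]
top face [0.4895377  0.09279754] [0.50912178 0.11146294] 2182
floor 0.15121432848202787 304
```

>>> arm_command:
  steps:
    - [[-1, 0.5, 8.2, 0, 0], [-1, 0, 0, 0, 0], [1, 0, 0, 0, 0], [1, 0, 0, 0, 0], [1, 0, 0, 0, 0], [1, 0, 0, 0, 0], [1, 0, 0, 0, 0], [1, 0, 0, 0, 0], [1, 0, 0, 0, 0], [1, 0, 0, 0, 0]]
  force: 30

```text
clock: 49.63
eef_pos: [0.4975, 0.1039, 0.2374]
eef_rot: [3.139, 0.0, 0.001]
wrist_force: [-0.4, -13.8, 5.3]
gripper_width: 0.0192
```

>>> arm_command:
  steps:
    - [[1, 8.6, 0, 0.6, 0], [1, 8.3, 0, 1.9, 0], [1, 8, 0, 3.1, 0], [1, 7.4, 0, 4.3, 0], [1, 6.7, 0, 5.4, 0], [1, 5.8, 0, 6.3, 0], [1, 0, 0, 0, 0]]

```text
clock: 50.22
eef_pos: [0.5432, 0.1035, 0.2148]
eef_rot: [3.139, -0.0, 0.0]
wrist_force: [2.1, -16.7, 3.5]
gripper_width: 0.0191
```

```bash
python3 - <<'E'
from h import *
crank();to(.542,.105,.2154,0);red(cam('scene'))
E
```

```text
r 0.0092 c deg -9.7 z 0.2148 F [  2.1 -16.7   3.5] w 0.0191
to shift [-1.2 -1.5 -0.6] psi -0.0 turn -0.0 q6 94.8 t 50.22
red 68 z 0.1912 0.2618 [[0.5111, 0.114, 0.1934], [0.554, 0.1013, 0.2243], [0.5496, 0.1025, 0.2321]]
top face [0.55322531 0.15335582] [0.55713889 0.15650633] 3
```

>>> arm_command:
  steps:
    - [[1, 4.8, 0, 7.1, 0], [1, 3.7, 0, 7.7, 0], [1, 2.5, 0, 8.2, 0], [1, 1.1, 0, 6.7, 0], [1, 0, 0, 3, 0], [1, 0, 0, 0, 0]]

```text
clock: 50.77
eef_pos: [0.5554, 0.1032, 0.1825]
eef_rot: [3.139, -0.0, 0.003]
wrist_force: [6.1, -19.5, -0.0]
gripper_width: 0.0194
```

```bash
python3 - <<'E'
from h import *
crank();to(.553,.105,.183,0);red(cam('scene'))
E
```

```text
r 0.0037 c deg -150.8 z 0.1825 F [  6.1 -19.5  -0. ] w 0.0194
to shift [-2.4 -1.8 -0.5] psi -0.0 turn -0.0 q6 94.7 t 50.77
red 71 z 0.1812 0.2365 [[0.5634, 0.1044, 0.1891], [0.5642, 0.1047, 0.1995], [0.5594, 0.1133, 0.2093]]
top face [0.54563847 0.12867526] [0.56709674 0.15333971] 2
```

>>> arm_command:
  steps:
    - [[1, 0, 0, 2.5, 0], [1, 0, 0, 0, 0]]

```text
clock: 50.98
eef_pos: [0.5555, 0.1031, 0.1806]
eef_rot: [3.139, 0.0, 0.004]
wrist_force: [5.6, -20.9, 2.5]
gripper_width: 0.0191
```

>>> arm_command:
  steps:
    - [[1, 0, 0, 2, 0], [1, 0, 0, 0, 0]]

```text
clock: 51.15
eef_pos: [0.5555, 0.1031, 0.1788]
eef_rot: [3.138, 0.0, 0.004]
wrist_force: [4.5, -20.5, 6.3]
gripper_width: 0.0192
```

>>> arm_command:
  steps:
    - [[-0.1, 0, 0, 0, 0], [-0.1, 0, 0, 0, 0], [-0.1, 0, 0, 0, 0], [-0.1, 0, 0, 0, 0], [-0.1, 0, 0, -25, 0], [-0.1, 0, 0, -40, 0], [-1, 0, 0, -40, 0], [-1, 0, 0, -40, 0], [-1, 0, 0, 0, 0], [-1, 0, 0, 0, 0]]

```text
clock: 51.98
eef_pos: [0.5552, 0.1054, 0.3256]
eef_rot: [-3.141, -0.001, -0.007]
wrist_force: [-0.2, 0.4, -0.1]
gripper_width: 0.0856
```

```bash
python3 - <<'E'
from h import *
crank()
for n in('wrist','scene'):
    c=cam(n);w=cloud(c);hsv=cv2.cvtColor(c['frame'],cv2.COLOR_RGB2HSV);H,S=hsv[...,0],hsv[...,1];x,y,z=w[...,0],w[...,1],w[...,2]
    m=(z>.165)&(z<.25)&(np.hypot(x-.5522,y-.105)<.08)&(S>150)&((H<8)|(H>172));p=w[m];q=p.mean(0);V=np.linalg.svd(p-q,full_matrices=False)[2];print(n,len(p),q.round(4),V[0].round(3),p.min(0).round(3),p.max(0).round(3))
    save(c,n+'9')
to(.552,.105,.21)
E
```

```text
r 0.003 c deg 172.7 z 0.3256 F [-0.2  0.4 -0.1] w 0.0856
wrist 1759 [0.5424 0.1024 0.1969] [-0.991  0.024 -0.13 ] [0.506 0.093 0.188] [0.572 0.111 0.204]
scene 197 [0.5434 0.108  0.1936] [ 0.992 -0.054  0.111] [0.506 0.095 0.183] [0.572 0.117 0.203]
to shift [ -1.7   0.2 112.6] psi 0.0 turn None q6 94.7 t 52.08
```

View pics/wrist9.png

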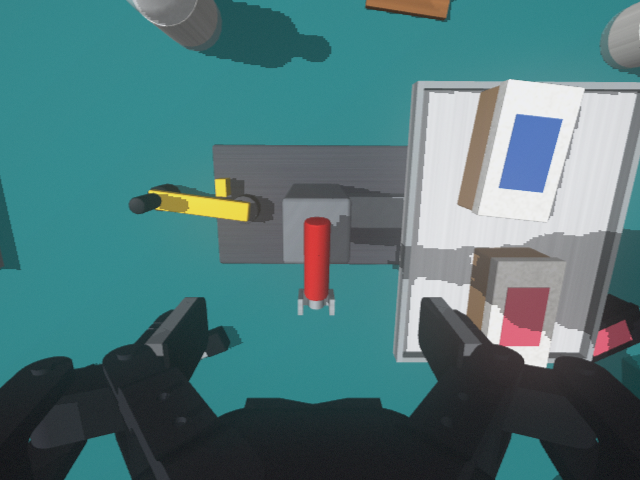

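The wrist view shows the handle nearly folded, from hinge (316,300) to tip (316,222), at about 0.12 rad. Both cartons are in the tray, with the blue one (530,150) turned by about 10°. I press the handle fully flat with closed fingertips.

>>> arm_command:
  steps:
    - [[1, 7, 0, 20, 0], [1, 0, 0, 30, 0], [1, 0, 0, 30, 0], [1, 0, 0, 10, 0], [1, 0, 0, 5, 0], [1, 0, 0, 0, 0], [1, 0, 0, 0, 0]]

```text
clock: 52.67
eef_pos: [0.5617, 0.1051, 0.2291]
eef_rot: [-3.142, -0.0, -0.001]
wrist_force: [0.2, -1.3, 0.6]
gripper_width: 0.0003
```

>>> arm_command:
  steps:
    - [[1, 0, 0, 4, 0], [1, 0, 0, 3, 0], [1, 0, 0, 3, 0], [1, 0, 0, 2, 0], [1, 0, 0, 0, 0]]

```text
clock: 53.08
eef_pos: [0.5613, 0.1051, 0.2161]
eef_rot: [3.142, 0.0, -0.0]
wrist_force: [0.1, 0.2, 0.4]
gripper_width: -0.0001
```

>>> arm_command:
  steps:
    - [[1, 0, 0, 2, 0], [1, 0, 0, 0, 0]]

```text
clock: 53.25
eef_pos: [0.5613, 0.1051, 0.2141]
eef_rot: [-3.142, -0.0, 0.0]
wrist_force: [-0.1, -1.2, 0.8]
gripper_width: 0.0002
```

>>> arm_command:
  steps:
    - [[1, 0, 0, 2, 0], [1, 0, 0, 2, 0], [1, 0, 0, 0, 0]]

```text
clock: 53.5
eef_pos: [0.5612, 0.105, 0.2099]
eef_rot: [3.142, 0.0, -0.001]
wrist_force: [0.1, 0.7, -0.1]
gripper_width: -0.0001
```

>>> arm_command:
  steps:
    - [[1, 0, 0, 1.5, 0], [1, 0, 0, 0, 0]]

```text
clock: 53.67
eef_pos: [0.5613, 0.1051, 0.2088]
eef_rot: [3.142, 0.0, 0.0]
wrist_force: [-0.6, -0.6, 4.5]
gripper_width: 0.0002
```

>>> arm_command:
  steps:
    - [[1, 0, 0, 1, 0], [1, 0, 0, 0, 0]]

```text
clock: 53.83
eef_pos: [0.5614, 0.1051, 0.2084]
eef_rot: [3.142, 0.0, 0.001]
wrist_force: [-2.6, -0.3, 13.7]
gripper_width: -0.0
```

>>> arm_command:
  steps:
    - [[1, 0, 0, -30, 0], [1, 0, 0, -40, 0], [-1, 0, 0, -40, 0], [-1, 0, 0, -10, 0]]

```text
clock: 54.17
eef_pos: [0.5629, 0.1053, 0.3337]
eef_rot: [-3.141, -0.0, -0.012]
wrist_force: [-0.2, -0.4, 0.9]
gripper_width: 0.0235
```

>>> arm_command:
  steps:
    - [[-1, -13, 35, 0, 0], [-1, -13, 35, 0, 0], [-1, -13, 35, 0, 0], [-1, -13, 35, 0, 0], [-1, -13, 35, 0, 0], [-1, -13, 35, 0, 0], [-1, -13, 35, 0, 0], [-1, -13, 35, 0, 0], [-1, -13, 35, 0, 0], [-1, -13, 35, 0, 0]]

```text
clock: 55.0
eef_pos: [0.4303, -0.2464, 0.3277]
eef_rot: [-3.142, -0.0, -0.0]
wrist_force: [0.6, -1.0, 0.2]
gripper_width: 0.0854
```

>>> arm_command:
  steps:
    - [[-1, -10, 35, 0, 0], [-1, -10, 35, 0, 0], [-1, -10, 35, 0, 0], [-1, -10, 35, 0, 0], [-1, 0, 0, 0, 0], [-1, 0, 0, 0, 0]]

```text
clock: 55.5
eef_pos: [0.3906, -0.3864, 0.3272]
eef_rot: [-3.141, 0.004, 0.001]
wrist_force: [0.2, 0.5, 0.4]
gripper_width: 0.0857
```

```bash
python3 - <<'E'
from h import *
print(get_obs()['wrist_force'].round(1),get_obs()['eef_pos'])
for n in('top','scene'):
    c=cam(n);w=cloud(c);hsv=cv2.cvtColor(c['frame'],cv2.COLOR_RGB2HSV);H,S=hsv[...,0],hsv[...,1];x,y,z=w[...,0],w[...,1],w[...,2]
    m=(z>.165)&(z<.25)&(np.hypot(x-.5522,y-.105)<.08)&(S>150)&((H<8)|(H>172));p=w[m];q=p.mean(0);V=np.linalg.svd(p-q,full_matrices=False)[2];print(n,len(p),q.round(4),V[0].round(3),p.min(0).round(3),p.max(0).round(3))
    if n=='top':
        save(c,'topF')
        m=(z>.185)&(z<.21)&(y<.0)&(x>.42)&(x<.69)&(y>-.16)
        for lo,hi in((.56,.69),(.42,.56)):
            k=m&(x>lo)&(x<hi);print('carton',cv2.minAreaRect(w[k][:,:2].astype(np.float32)),np.percentile(z[k],[5,50,95]).round(4),k.sum())
        k=(z>.145)&(z<.158)&(x>.42)&(x<.69)&(y<.035)&(y>-.16);print('floor',np.median(z[k]))
        m=(z>.08)&(z<.095)&(abs(x-.565)<.04)&(abs(y-.29)<.03);print('knob',w[m].mean(0))
    else: cv2.imwrite('pics/sF.png',cv2.resize(c['frame'][180:420,200:520,::-1],None,fx=2.4,fy=2.4,interpolation=cv2.INTER_CUBIC))
E
```

```text
[0.2 0.5 0.4] [ 0.39058274 -0.38640894  0.32720879]
top 224 [0.5387 0.1037 0.1879] [-1.     0.005 -0.022] [0.509 0.095 0.18 ] [0.569 0.115 0.196]
carton ((0.6189810037612915, -0.04242708534002304), (0.05201638489961624, 0.09279568493366241), 83.89289093017578) [0.1915 0.1963 0.2011] 973
carton ((0.4944338798522949, -0.05779145658016205), (0.05090191215276718, 0.0905129611492157), 89.57291412353516) [0.1918 0.1964 0.2007] 985
floor 0.1516004654594698
knob [0.56602095 0.2877638  0.08876197]
scene 206 [0.5432 0.1075 0.1862] [ 0.998 -0.032 -0.046] [0.502 0.09  0.174] [0.573 0.116 0.194]
```

View pics/topF.png

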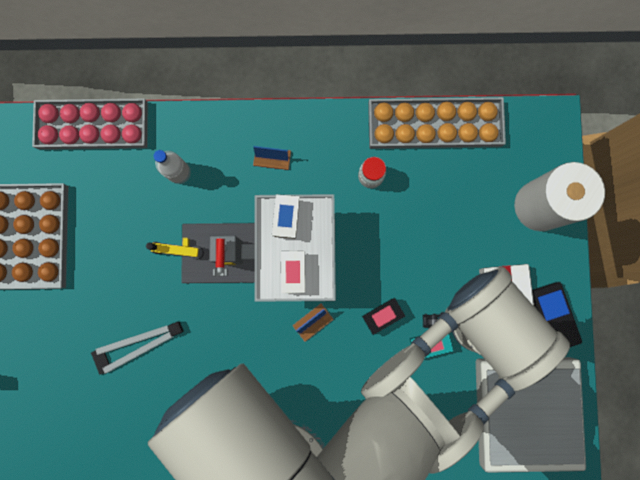

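View pics/sF.png

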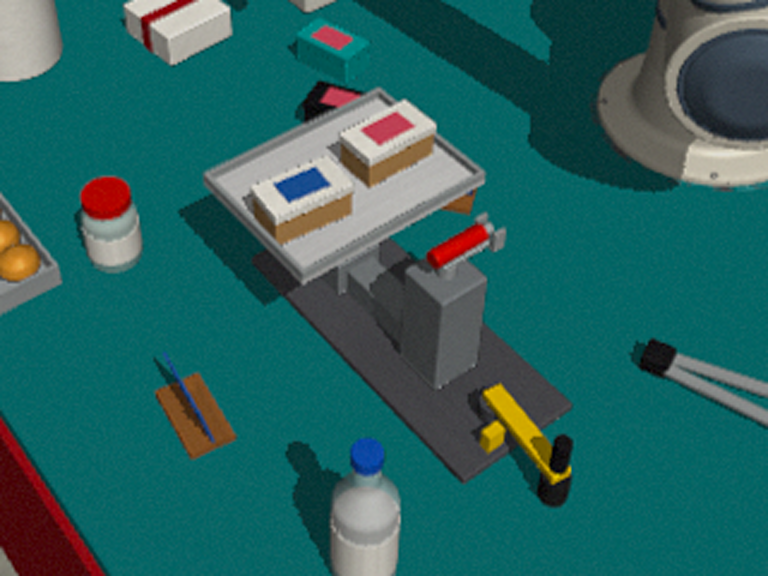

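Both views show the tray up, both cartons flat inside it, the handle folded and the leg out. The other objects that are in view haven't moved. I hand in.

```bash
python3 -c "
from rig import hand_in,get_obs
print(get_obs()['clock']);print(hand_in())"
```

```text
55.6
the job is handed in; nothing more can be done
None
```

The job is done and handed in at 55.6 s. I swung the leg out to its stop, set the two cartons that were there (blue and pink) flat in the tray, and unfolded the handle. I then wound the tray up to its stop and pressed the handle flat.

**Last checks**
- **Leg:** the knob reads about 1.71 rad, and I felt the stop.
- **Tray:** the floor is at 0.1516 m against 0.152 m at the top, and I felt the crank stop at about 40 N at the wrist.
- **Handle:** it lies flat within about 0.05 rad and pushed back with 14 N against its seat. The top view tilts it up 0.02 rad and the scene view down 0.05 rad, so the two disagree slightly.
- **Cartons:** both lids are level at about 0.196 m, and the cartons don't overlap.
- **Bystanders and look-alikes:** those in view sit where they began. In the last top view the arm partly hid the turquoise look-alike and the napkins.

**What went otherwise than planned**
- Pressing the blue carton down turned the crank back from about 1.3 to 0.8 rad before winding.
- The first unfolding stopped at about 1.28 rad when the grip slid off the handle, so I pushed it upright with a second grasp.
- After I placed it, the blue carton shifted about 2 cm and turned several degrees in the tray. I don't know what moved it, but it stayed flat inside the rim, so I left it.

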